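Put the shortbread away in the crock

TASK

Put all the shortbread away: hook the lid lifter under the rim of the crock's tight lid and pull the lid straight up until it pops off, then tip the tray so that the shortbread on it slides into the open crock, and put in the pieces on the baking paper (or any that missed) as well. Stand the empty tray level on the worktop, then put the lid back on, pressed fully home and flat all round, and leave the lifter standing on its prongs on the worktop. Keep the crock upright.

Things in the scene. Friction and masses are not known exactly. Their poses are not given: they have to be found in the camera images.
- crock: off-white stoneware crock with a grey-blue band, 2.6 kg, round, standing loose on the worktop: body 146 mm across up to about 70 mm high, drawn in to a straight neck 114 mm across that runs from 78 mm up to the rim at 105 mm; inner floor 6 mm up. Origin at the middle of its underside, z up
- crock_mouth (a point): centre of the crock's mouth, level with the rim, 105 mm above its origin. The mouth is 104 mm wide inside; four small sprung rubber nubs stick 4 mm into it and snap over the bead of the lid's plug
- lid: the crock's flat round bamboo lid, 140 mm across, 10 mm thick, no knob, 0.14 to 0.23 kg; it overhangs the neck by 13 mm. Under it a tapered plug (100 mm wide at its bead, 86 mm at its foot) reaches 17 mm down. Origin: middle of the underside of the 140 mm disc, z up. On the worktop it stands on its plug, origin 17 mm up
- lid_top (a point): middle of the lid's top face, 10 mm above the lid's origin. Fully home, the disc lies on the rim and this point is 115 mm above the crock's origin; merely laid on, the lid rests 5 to 9 mm higher on the nubs. About 10 N pull it off, 6 to 10 N pressed on its middle push it home
- lifter: lid lifter: steel fork standing on two level prongs, 0.22 kg. Prongs 5 mm thick, 8 mm wide, 122 mm clear between them, from x = -86 to +45 mm, joined by a crossbar at x = -84 mm. Origin midway between the prongs at their underside, straight below the grip; x to the open end, z up. With its origin under the middle of the lid it goes round the neck, 4 mm free each side
- lifter_grip (a point): centre of the lifter's wooden grip, 89 mm straight above its origin; grip 76 mm long (along x, from -34 to +42 mm), 18 mm wide (y), 26 mm high, free below; a flat post joins it to the crossbar at the back (x = -85 mm)
- tray: narrow teal serving tray 210 x 84 mm, 0.2 to 0.33 kg; floor 4 mm thick, 78 mm wide inside, walls 24 mm high along the sides and at the back, open at the front (x = +105 mm). Origin at the middle of its underside, x towards the open end, z up. Slippery: shortbread starts to slide at 10 to 16 degrees of tilt
- tray_grip (a point): centre of the tray's wooden grip, 101 mm straight above its origin; grip 76 mm long (along x), 18 mm wide (y), 26 mm high; a flat steel bow 90 mm wide carries it, its crossbar 68 mm above the underside, so shortbread passes below
- tray_lip (a point): the middle of the tray's open front edge, on the floor's upper side: 105 mm ahead of the tray's origin and 4 mm up; axes as the tray's
- jar: spice jar with a dark red cap, 47 mm wide, 130 mm high, standing at the back; origin at the middle of its underside, z up; not needed
- canister: white steel tin 64 mm wide, 92 mm high, standing at the back; origin at the middle of its underside, z up; not needed
- t1: a piece of shortbread, sand-coloured rounded block 36 x 30 x 15 mm with six prick holes on top, 18 g; origin at the middle of its underside, x along the 36 mm side, z up through the pricked face. At the start it lies on the tray, or is absent (3 to 5 of t1 to t5 are there)
- t2: a piece of shortbread, sand-coloured rounded block 36 x 30 x 15 mm with six prick holes on top, 18 g; origin at the middle of its underside, x along the 36 mm side, z up through the pricked face. At the start it lies on the tray, or is absent (3 to 5 of t1 to t5 are there)
- t3: a piece of shortbread, sand-coloured rounded block 36 x 30 x 15 mm with six prick holes on top, 18 g; origin at the middle of its underside, x along the 36 mm side, z up through the pricked face. At the start it lies on the tray, or is absent (3 to 5 of t1 to t5 are there)
- t4: a piece of shortbread, sand-coloured rounded block 36 x 30 x 15 mm with six prick holes on top, 18 g; origin at the middle of its underside, x along the 36 mm side, z up through the pricked face. At the start it lies on the tray, or is absent (3 to 5 of t1 to t5 are there)
- t5: a piece of shortbread, sand-coloured rounded block 36 x 30 x 15 mm with six prick holes on top, 18 g; origin at the middle of its underside, x along the 36 mm side, z up through the pricked face. At the start it lies on the tray, or is absent (3 to 5 of t1 to t5 are there)
- s1: a piece of shortbread, sand-coloured rounded block 36 x 30 x 15 mm with six prick holes on top, 18 g; origin at the middle of its underside, x along the 36 mm side, z up through the pricked face. At the start it lies on the baking paper (thin sheet on the worktop), or is absent (1 to 3 of s1 to s3 are there)
- s2: a piece of shortbread, sand-coloured rounded block 36 x 30 x 15 mm with six prick holes on top, 18 g; origin at the middle of its underside, x along the 36 mm side, z up through the pricked face. At the start it lies on the baking paper (thin sheet on the worktop), or is absent (1 to 3 of s1 to s3 are there)
- s3: a piece of shortbread, sand-coloured rounded block 36 x 30 x 15 mm with six prick holes on top, 18 g; origin at the middle of its underside, x along the 36 mm side, z up through the pricked face. At the start it lies on the baking paper (thin sheet on the worktop), or is absent (1 to 3 of s1 to s3 are there)

How it is judged:
On the way, in this order (a step that is already met when the one before it is completed fails the run):
1. The lid hangs on the lifter, clear of the mouth by 20 mm or more, level and still above the crock, not touched by the fingers (z of lid in the frame of crock above 0.125 m and horizontal distance between lid and crock below 0.05 m and angle between lid's own z axis and vertical below 0.35 rad and contact force between lifter and lid above 0.3 N and contact force between the fingers and lid below 0.2 N), for 0.2 s.
2. The lid is away from the crock and the tray is tipped by more than 10 degrees with its open edge over the mouth (horizontal distance between lid and crock above 0.1 m and angle between tray's own z axis and vertical above 0.17 rad and horizontal distance between tray_lip and crock below 0.08 m and z of tray_lip in the frame of crock above 0.08 m), for 0.1 s.
3. All the shortbread is in the crock and the tray stands level on the worktop (horizontal distance between each of t1, t2, t3, t4, t5, s1, s2, s3 and crock below 0.065 m and z of t1 in the frame of crock between -0.005 and 0.1 m and z of t2 in the frame of crock between -0.005 and 0.1 m and z of t3 in the frame of crock between -0.005 and 0.1 m and z of t4 in the frame of crock between -0.005 and 0.1 m and z of t5 in the frame of crock between -0.005 and 0.1 m and z of s1 in the frame of crock between -0.005 and 0.1 m and z of s2 in the frame of crock between -0.005 and 0.1 m and z of s3 in the frame of crock between -0.005 and 0.1 m and height (world z) of tray below 0.01 m and angle between tray's own z axis and vertical below 0.1 rad), for 0.3 s.
At the end, for the whole second after the job is handed in: Every piece of shortbread lies inside the crock, the lid is on it within 2.5 mm of fully home, centred within 6 mm and flat within 3 degrees, the crock is upright, and the tray and the lifter stand level on the worktop, all at rest (all of step 3 and z of lid in the frame of crock between 0.102 and 0.1075 m and horizontal distance between lid and crock below 0.006 m and angle between lid's own z axis and vertical below 0.05 rad and height (world z) of each of lifter, crock below 0.01 m and angle between each of lifter, crock's own z axis and vertical below 0.1 rad and linear speed of each of lifter, tray, lid below 0.02 m/s); the robot touches nothing.
It fails at once if the crock is tipped by more than 15 degrees (angle between crock's own z axis and vertical above 0.26 rad).
Of t1, t2, t3, t4, t5 only 3 to 5 are there at a start; the rules pass over those that are not, and their reading is None.
Of s1, s2, s3 only 1 to 3 are there at a start; the rules pass over those that are not, and their reading is None.
At some moment in a run one of tray, s1, s2, s3 may be knocked a few centimetres aside while the robot is not near it.
It also fails if it takes over 210 s, if anything falls off the work surface, if the arm or the gripper's body presses on something with over 40 N, if the wrist force passes 120 N, or if a joint passes its speed limit or range.

ROBOT

A 6-joint arm with a two-finger parallel gripper is mounted at the origin on a cart in front of the work surface, level with it; the furniture and walls round the work are solid. World frame = base frame: x ahead of the robot, y to its left, z up, the work surface at z = 0. Lengths are in m, angles in rad, forces in N, time in s.
With the tool pointing down it reaches from about 0.25 to 0.775 m from the base axis. Payload 4 kg.
Tool frame: the origin (TCP) lies at the very end of the fingers, on their centre line; the grasp point (between the pads) lies hold_point_z behind it (hold_point_z is the distance from the TCP to the grasp point, in m); z points along the fingers, y is the direction in which the jaws open and shut (so a half turn about z gives the same grasp; the last joint's range is limited). The gripper opens to 94 mm and grips with 3 to 60 N. Pads are 16 mm wide; open, the fingers measure 119 mm over their backs; the gripper's body (75 mm by 177 mm) begins 78 mm behind the grasp point.
Start: joints at [1.093, 0.087, 1.371, -0, 1.684, -0.103], TCP at [0.201, 0.512, 0.206] pointing down, gripper open.
Joint ranges: [-3.1, 3.1], [-0.76, 2.03], [0.27, 2.55], [-1.08, 4.22], [0.17, 2.65], [-2.57, 2.57]. Speed limits (rad/s): [2.79, 2.79, 3.14, 3.14, 3.14, 3.14].

INTERFACE

Orientations are given as [roll, pitch, yaw] about the fixed x, y, z axes, in that order (R = Rz(yaw) Ry(pitch) Rx(roll)).
In Python, from bench import * gives the robot as it stands.
- The arm moves only by the tool step_arm, never from a script. Its argument "increments" is text: rows parted by semicolons, each of 6 numbers parted by spaces: the shift along the tool's x, y, z in cm, then the turn, a rotation vector about the tool's x, y, z in rad. A call has 1 to 5 rows; each row shifts and turns the commanded pose from where the row before left it, along the tool's axes as they then stand; what a row does not reach is not made up. A row lasts 1/10 s, in which the tool goes at most 50 mm and 8.59 degrees, less where a joint would pass 70% of its speed; a pose out of reach is approached as far as the arm can. A call is refused whole if a number of a shift passes 5 or a number of a turn 0.15, either way. A call with a gripper value outside its range is refused whole. "claw" is the gripper's target within -1 to 1 (shut at 1, half-way at 0, fully open at -1), set as the call begins (left out, the last holds). The fingers move at their own pace and stop on an object; the grip force is fixed at half the most. Time passes only in rows, so rows that do not move let the fingers close. It gives the time, the measured TCP pose, the force and the opening at its end, in the units of the state.
- get_obs(): the state, without advancing time (a new reading comes with each control period).
- snapshot(name): name is "side" or "top"; returns the picture (480x640x3 uint8, red, green, blue); there is no depth.
- calibration(name): a dict with "camera_matrix" (3x3 intrinsics, pixels), "k1" (the pictures are not rectified: a ray, as slopes to the right and down, at radius r is drawn at 1 + k1 r^2 times it, then the intrinsics apply), "eye" and "orientation" of the camera in the world. Camera axes: x right, y up, looking along -z (the intrinsics and any distortion apply to the point x, -y, -z); pixel columns grow to the right and rows downward; lengths in m; the calibration is good to about 2 mm. A picture is of the moment at which its call begins. calibration takes no time and is no camera call.
- close_job(): hands the job in, once; it reports no verdict.
The state is a dict: "time": time; "joint_positions": joint angles; "qvel": joint speeds; "joint_torque": joint torques, N m; "tool_pos": TCP position; "ee_rot": TCP orientation; "wrist_force": force on the tool from outside, world axes, zero at the start; "wrist_torque": the same for the moment, N m; "width": finger opening in m.
Only numpy, scipy, OpenCV 4.12 (cv2) and the standard library are available. Lean on these libraries where they do the work, as an engineer would, in place of code of your own. Each camera call takes 0.05 s, during which the arm holds its last target. There are 200 camera calls.

## Working session

There is one attempt and no reset: what is moved stays moved. The work goes in short steps, Python scripts to look and compute and a tool call to move; the robot and the scene stay as the last step left them, time stands still between calls to the robot, and variables do not carry over. Pictures are saved under pics/ and viewed, about 12 in all and at most 16, crops included, and the job is handed in when it is done.

Besides the shell and the picture viewer there is one more tool, called after ">>>" as name(argument=value, ...) on one line, values as JSON. step_arm: Moves the arm, as the interface text tells. Its arguments: {"type":"object","properties":{"increments":{"type":"string"},"claw":{"type":"number"}},"required":["increments"]}

```bash
mkdir -p pics; ls; python3 - <<'E'
from bench import *
import cv2,json
for n in ("side","top"):
    im=snapshot(n); cv2.imwrite(f"pics/{n}0.png",im[:,:,::-1]); print(n,calibration(n))
print(get_obs())
E
```

```text
pics
side {'camera_matrix': array([[488.24411397,   0.        , 311.5965523 ],
       [  0.        , 488.24411397, 235.9917042 ],
       [  0.        ,   0.        ,   1.        ]]), 'k1': -0.10467574318285644, 'eye': array([ 0.15541351, -0.26612323,  0.98037739]), 'orientation': array([ 0.53919083,  0.01364199, -0.98897593])}
top {'camera_matrix': array([[618.34857333,   0.        , 312.14987443],
       [  0.        , 618.34857333, 229.66120683],
       [  0.        ,   0.        ,   1.        ]]), 'k1': 0.021539718159176317, 'eye': array([0.4116762 , 0.04190093, 1.44044187]), 'orientation': array([ 1.05833950e-01, -1.45006601e-03, -1.55178558e+00])}
{'time': 0.1, 'joint_positions': array([ 1.09290658e+00,  8.78880856e-02,  1.37208027e+00, -5.28947911e-06,
        1.68361057e+00, -1.03124915e-01]), 'qvel': array([ 0.00016981, -0.0033718 , -0.00171623, -0.00033776,  0.00089615,
       -0.00031337]), 'joint_torque': array([ 2.71435034e-03, -3.41250157e+01, -3.03303838e+01,  7.19431532e-02,
        3.03210528e-02, -8.96292022e-05]), 'tool_pos': array([0.20112093, 0.51138016, 0.204429  ]), 'ee_rot': array([-3.13961639e+00, -1.99241956e-04,  2.76682703e+00]), 'wrist_force': array([0.19661198, 0.08021821, 0.15771567]), 'wrist_torque': array([0.03130784, 0.03346712, 0.01061341]), 'width': 0.09383881083911207}
```

View pics/top0.png

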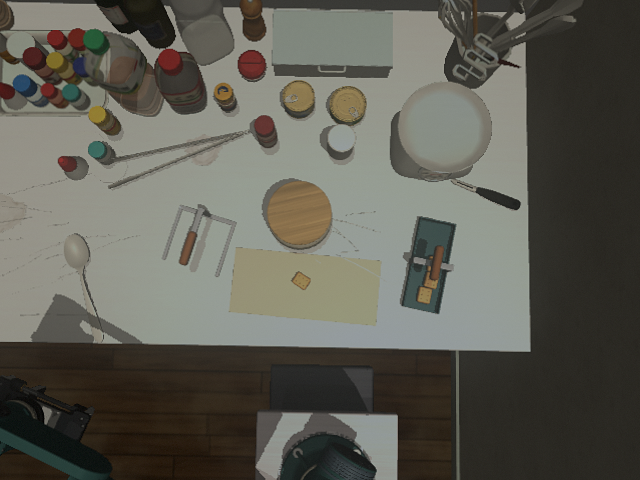

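View pics/side0.png

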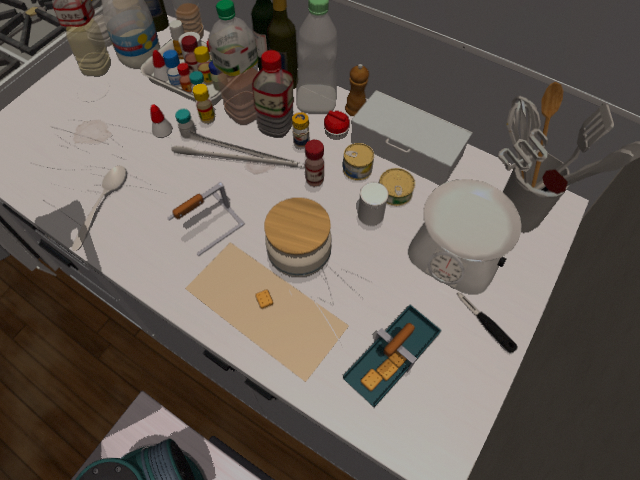

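```bash
cat > h.py <<'E'
from bench import *
import bench, numpy as np, cv2
from scipy.spatial.transform import Rotation as Ro
C={n:calibration(n) for n in("side","top")}
def ray(n,uv):
    c=C[n];K=c["camera_matrix"];d=np.array([c["k1"],0,0,0,0.])
    p=cv2.undistortPoints(np.array([[uv]],float),K,d)[0,0]
    v=Ro.from_euler("xyz",c["orientation"]).apply([p[0],-p[1],-1]);return c["eye"],v
def plane(n,uv,z):
    e,v=ray(n,uv);return e+v*(z-e[2])/v[2]
def tri(a,b):  # top uv, side uv
    e,v=ray("top",a);f,w=ray("side",b)
    s=np.linalg.lstsq(np.c_[v,-w],f-e,rcond=None)[0]
    p,q=e+v*s[0],f+w*s[1];return (p+q)/2,np.linalg.norm(p-q)*1e3
def proj(n,P):
    c=C[n];q=Ro.from_euler("xyz",c["orientation"]).inv().apply(np.array(P,float)-c["eye"])
    x,y=q[0]/-q[2],-q[1]/-q[2];f=1+c["k1"]*(x*x+y*y);K=c["camera_matrix"]
    return np.array([K[0,0]*x*f+K[0,2],K[1,1]*y*f+K[1,2]])
def blobs(im,lo,hi,box,amin=30):
    x0,y0,x1,y1=box;h=cv2.cvtColor(im,cv2.COLOR_RGB2HSV);m=np.zeros(h.shape[:2],np.uint8)
    m[y0:y1,x0:x1]=cv2.inRange(h,lo,hi)[y0:y1,x0:x1]
    return [c for c in cv2.findContours(m,cv2.RETR_EXTERNAL,cv2.CHAIN_APPROX_NONE)[0] if cv2.contourArea(c)>amin]
E
python3 - <<'E'
from h import *
print([ (k,getattr(bench,k)) for k in dir(bench) if 'hold' in k or 'z' in k.lower()], dir(bench)[:60])
t=cv2.imread("pics/top0.png");s=cv2.imread("pics/side0.png")
def crop(i,x,y,w,h,W=400,H=300): return cv2.resize(i[y:y+h,x:x+w],(W,H),interpolation=cv2.INTER_CUBIC)
o=np.vstack([np.hstack([crop(t,360,210,140,105),crop(t,130,190,140,105)]),np.hstack([crop(s,320,295,140,105),crop(s,150,170,140,105)])])
cv2.imwrite("pics/z1.png",o)
T=t[:,:,::-1].copy();S=s[:,:,::-1].copy()
print("teal",cv2.cvtColor(T,cv2.COLOR_RGB2HSV)[235,430],"lid",cv2.cvtColor(T,cv2.COLOR_RGB2HSV)[214,299],cv2.cvtColor(S,cv2.COLOR_RGB2HSV)[230,298],"grips",cv2.cvtColor(T,cv2.COLOR_RGB2HSV)[[245,260],[188,437]],cv2.cvtColor(S,cv2.COLOR_RGB2HSV)[[206,340],[188,398]],"sb",cv2.cvtColor(T,cv2.COLOR_RGB2HSV)[[281,295],[301,425]])
E
```

```text
[('hold_point_z', 0.0188)] ['IKError', '__builtins__', '__cached__', '__doc__', '__file__', '__loader__', '__name__', '__package__', '__spec__', 'calibration', 'close_job', 'get_obs', 'hold_point_z', 'snapshot']
teal [83 57 80] lid [ 18 114 134] [ 16 146 162] grips [[ 12 123 116]
 [ 12 129 111]] [[ 12 182 105]
 [ 13 199 131]] sb [[ 21 115 149]
 [ 21 114 147]]
```

View pics/z1.png

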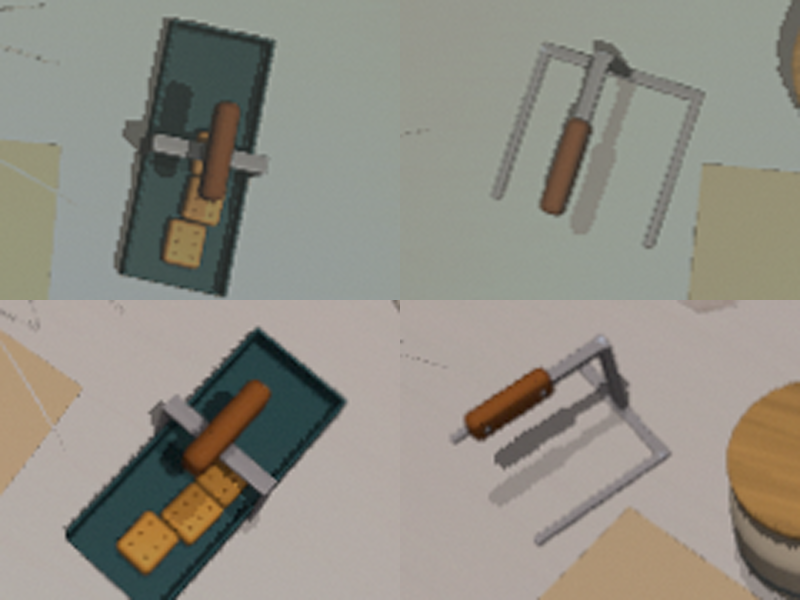

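```bash
cat > m.py <<'E'
from h import *
def ends(c):
    (r,(w,h),_)=cv2.minAreaRect(c);b=cv2.boxPoints(cv2.minAreaRect(c))
    if np.linalg.norm(b[0]-b[1])>np.linalg.norm(b[1]-b[2]): b=np.roll(b,1,0)
    a=(b[0]+b[1])/2;d=(b[2]+b[3])/2
    return sorted([a,d],key=lambda p:p[1])  # upper first
def big(im,lo,hi,box): return max(blobs(im,lo,hi,box),key=cv2.contourArea)
def grip(T,S,bt,bs):
    et=ends(big(T,(8,95,60),(15,255,255),bt));es=ends(big(S,(9,165,60),(14,255,255),bs))
    P=[tri(a,b) for a,b in zip(et,es)];f,n=P[0][0],P[1][0]
    print("far",f.round(4),"near",n.round(4),"err",P[0][1].round(1),P[1][1].round(1),"mid",((f+n)/2).round(4),"len",np.linalg.norm(f-n).round(4),"yaw far->near deg",np.degrees(np.arctan2(*(n-f)[[1,0]])).round(1),"px",np.round(et).tolist(),np.round(es).tolist())
E
python3 - <<'E'
from m import *
T=cv2.imread("pics/top0.png")[:,:,::-1].copy();S=cv2.imread("pics/side0.png")[:,:,::-1].copy()
grip(T,S,(160,215,215,275),(160,185,215,225))
grip(T,S,(400,235,450,290),(375,315,420,362))
ct=big(T,(13,80,80),(24,255,255),(250,170,340,252));cs=big(S,(10,110,90),(24,255,255),(255,190,340,262))
et=cv2.fitEllipse(cv2.convexHull(ct));es=cv2.fitEllipse(cv2.convexHull(cs));print(et,es,tri(et[0],es[0]))
for n,c in(("top",ct),("side",cs)):
    p=np.array([plane(n,q,.115)[:2] for q in cv2.convexHull(c)[:,0]]);print(n,cv2.minEnclosingCircle((p*1000).astype(np.float32)))
for c in blobs(T,(17,90,110),(25,255,255),(280,265,320,300))+blobs(T,(17,90,110),(25,255,255),(405,270,445,310)):
    r=cv2.minAreaRect(c);print("sb",r,plane("top",r[0],.015).round(4))
# floor points of lifter prong tips and tray corners (crop px -> image)
for q in [(400+90,195),(400+250,245),(400+700-400,95),(400+145,47)]:
    print("lifter px",plane("top",(130+(q[0]-400)*.35,190+q[1]*.35),.003).round(4))
for q in [(122,272),(225,294),(272,40),(168,20)]:
    print("tray",plane("top",(360+q[0]*.35,210+q[1]*.35),.024).round(4))
E
```

```text
far [0.5452 0.3045 0.0914] near [0.4754 0.325  0.09  ] err 0.2 0.5 mid [0.5103 0.3147 0.0907] len 0.0728 yaw far->near deg 163.7 px [[193.0, 232.0], [182.0, 264.0]] [[201.0, 196.0], [174.0, 214.0]]
far [ 0.5239 -0.2355  0.1071] near [ 0.45   -0.2216  0.1064] err 1.7 1.0 mid [ 0.4869 -0.2285  0.1067] len 0.0753 yaw far->near deg 169.3 px [[440.0, 246.0], [434.0, 280.0]] [[412.0, 325.0], [386.0, 354.0]]
((298.8166809082031, 212.65118408203125), (63.46162414550781, 63.9939079284668), 98.20890045166016) ((296.957275390625, 225.61070251464844), (55.89113998413086, 65.5306396484375), 86.13600158691406) (array([0.59055707, 0.07205771, 0.10527463]), np.float64(0.9700516934577561))
top ((589.3472900390625, 72.06892395019531), 69.76775360107422)
side ((587.8929443359375, 69.58981323242188), 69.42383575439453)
sb ((301.19232177734375, 280.4615478515625), (14.699555397033691, 12.75810432434082), 33.6900634765625) [0.4453 0.0657 0.015 ]
sb ((424.3846435546875, 295.076904296875), (12.159199714660645, 14.120361328125), 11.309932708740234) [ 0.4174 -0.2172  0.015 ]
sb ((433.5, 284.0), (8.0, 7.0), 90.0) [ 0.4431 -0.2381  0.015 ]
lifter px [0.4909 0.3913 0.003 ]
lifter px [0.4528 0.26   0.003 ]
lifter px [0.576  0.2234 0.003 ]
lifter px [0.6132 0.3517 0.003 ]
tray [ 0.3935 -0.1663  0.024 ]
tray [ 0.3778 -0.2481  0.024 ]
tray [ 0.5816 -0.2866  0.024 ]
tray [ 0.5963 -0.2028  0.024 ]
```

```bash
cat > plan.py <<'E'
from h import *
import sys
# usage: plan.py x y z yawdeg  -> deltas in present tool axes (cm), rotvec (rad)
def plan(p,yaw,pitch=0):
    o=get_obs();R=Ro.from_euler("xyz",o["ee_rot"]);G=Ro.from_euler("xyz",[np.pi,pitch,np.radians(yaw)])
    print("t",round(o["time"],2),"tcp",o["tool_pos"].round(4),"rpy",np.degrees(o["ee_rot"]).round(2),"F",o["wrist_force"].round(2),"w",round(o["width"],4),"q",o["joint_positions"].round(2))
    print(" shift cm",(R.inv().apply(np.array(p)-o["tool_pos"])*100).round(2)," turn",(R.inv()*G).as_rotvec().round(3))
if __name__=="__main__":
    a=[float(v) for v in sys.argv[1:]];plan(a[:3],a[3])
E
```

>>> step_arm(increments="-4.55 -0.87 0 0 0 0;-4.55 -0.87 0 0 0 0;-4.55 -0.87 0 0 0 0;-4.55 -0.87 0 0 0 0;-4.55 -0.87 0 0 0 0", claw=-1)

```text
time: 0.6
tool_pos: [0.3982, 0.3868, 0.2049]
ee_rot: [-3.141, -0.001, 2.767]
wrist_force: [0.1, 0.4, 0.2]
width: 0.0939
```

>>> step_arm(increments="-4.55 -0.87 0 0 0 0;-4.55 -0.87 0 0 0 0;-4.55 -0.87 0 0 0 0;0 0 0 0 0 0.149;0 0 0 0 0 0.149")

```text
time: 1.1
tool_pos: [0.5157, 0.3122, 0.2041]
ee_rot: [-3.14, -0.001, 2.46]
wrist_force: [-0.9, -0.2, 0.4]
width: 0.0941
```

>>> step_arm(increments="0 0 0 0 0 0.149;0 0 0 0 0 0.149;0 0 0 0 0 0.149;0 0 0 0 0 0.149;0 0 0 0 0 0.149")

```text
time: 1.6
tool_pos: [0.5143, 0.3137, 0.2047]
ee_rot: [-3.14, 0.0, 1.718]
wrist_force: [0.1, -0.1, 0.4]
width: 0.0943
```

>>> step_arm(increments="0 0 0 0 0 0.149;0 0 0 0 0 0.149;0 0 0 0 0 0.149;0 0 0 0 0 0.149;0 0 0 0 0 0.149")

```text
time: 2.1
tool_pos: [0.5143, 0.3137, 0.2047]
ee_rot: [-3.141, 0.001, 0.973]
wrist_force: [-0.6, 0.1, -0.9]
width: 0.094
```

>>> step_arm(increments="0 0 0 0 0 0.149;0 0 0 0 0 0.149;0 0 0 0 0 0.149;0 0 0 0 0 0.149;0 0 0 0 0 0.149")

```text
time: 2.6
tool_pos: [0.5143, 0.3137, 0.2047]
ee_rot: [3.141, 0.001, 0.228]
wrist_force: [0.9, 0.0, -0.0]
width: 0.0943
```

>>> step_arm(increments="0 0 0 0 0 0.149;0 0 0 0 0 0.149;0 0 0 0 0 0.149;0 0 0 0 0 0.074;0 0 0 0 0 0")

```text
time: 3.1
tool_pos: [0.5143, 0.3137, 0.2048]
ee_rot: [3.141, 0.001, -0.287]
wrist_force: [0.7, -0.5, 0.2]
width: 0.0942
```

```bash
python3 plan.py .514 .313 .072 -16.5
```

```text
t 3.1 tcp [0.5143 0.3137 0.2048] rpy [ 1.7995e+02  6.0000e-02 -1.6440e+01] F [ 0.67 -0.55  0.17] w 0.0942 q [0.45 0.21 1.24 0.   1.7  2.31]
 shift cm [ 0.    0.06 13.28]  turn [0.001 0.001 0.001]
```

>>> step_arm(increments="0 0.05 4 0 0 0;0 0 4 0 0 0;0 0 3 0 0 0;0 0 2.2 0 0 0;0 0 0 0 0 0")

```text
time: 3.6
tool_pos: [0.5114, 0.3119, 0.0685]
ee_rot: [3.135, 0.007, -0.286]
wrist_force: [-0.3, -0.1, -0.1]
width: 0.0939
```

>>> step_arm(increments="0 0 0 0 0 0;0 0 0 0 0 0;0 0 0 0 0 0;0 0 0 0 0 0;0 0 0 0 0 0", claw=1)

```text
time: 4.1
tool_pos: [0.5149, 0.3136, 0.0745]
ee_rot: [-3.14, -0.001, -0.287]
wrist_force: [0.1, 0.7, 0.3]
width: 0.0574
```

>>> step_arm(increments="0 0 0 0 0 0;0 0 0 0 0 0;0 0 0 0 0 0")

```text
time: 4.4
tool_pos: [0.5144, 0.3133, 0.0735]
ee_rot: [3.142, 0.0, -0.287]
wrist_force: [0.0, 0.3, 0.4]
width: 0.0333
```

>>> step_arm(increments="0 0 0 0 0 0;0 0 0 0 0 0;0 0 0 0 0 0;0 0 -1 0 0 0;0 0 -2 0 0 0")

```text
time: 4.9
tool_pos: [0.5127, 0.3127, 0.1014]
ee_rot: [3.138, 0.005, -0.287]
wrist_force: [-0.4, -0.7, -2.6]
width: 0.0177
```

>>> step_arm(increments="0 0 -3 0 0 0;0 0 -3 0 0 0;0 0 0 0 0 -0.149;0 0 0 0 0 -0.149;0 0 0 0 0 -0.149")

```text
time: 5.4
tool_pos: [0.5144, 0.3134, 0.1641]
ee_rot: [-3.141, -0.0, 0.166]
wrist_force: [0.5, -0.6, -1.6]
width: 0.018
```

>>> step_arm(increments="0 0 0 0 0 -0.149;0 0 0 0 0 -0.149;0 0 0 0 0 -0.149;0 0 0 0 0 -0.149;0 0 0 0 0 -0.149")

```text
time: 5.9
tool_pos: [0.5143, 0.3133, 0.1636]
ee_rot: [-3.141, 0.0, 0.911]
wrist_force: [-0.7, 0.3, -2.0]
width: 0.0178
```

>>> step_arm(increments="0 0 0 0 0 -0.149;0 0 0 0 0 -0.149;0 0 0 0 0 -0.149;0 0 0 0 0 -0.149;0 0 0 0 0 -0.071")

```text
time: 6.4
tool_pos: [0.5143, 0.3133, 0.1636]
ee_rot: [-3.141, 0.0, 1.576]
wrist_force: [-0.0, 0.0, -2.2]
width: 0.0175
```

```bash
python3 plan.py .589 .25 .163 90; python3 - <<'E'
from h import *
S=snapshot("side");T=snapshot("top")
o=np.hstack([cv2.resize(T[170:320,120:320],(400,300),interpolation=2),cv2.resize(S[130:280,120:320],(400,300),interpolation=2)])
cv2.imwrite("pics/l1.png",o[:,:,::-1])
E
```

```text
t 6.4 tcp [0.5143 0.3133 0.1636] rpy [-1.7998e+02  1.0000e-02  9.0300e+01] F [-0.01  0.02 -2.22] w 0.0175 q [0.45 0.21 1.31 0.   1.62 0.45]
 shift cm [-6.37  7.44  0.06]  turn [-0.     0.     0.005]
```

View pics/l1.png

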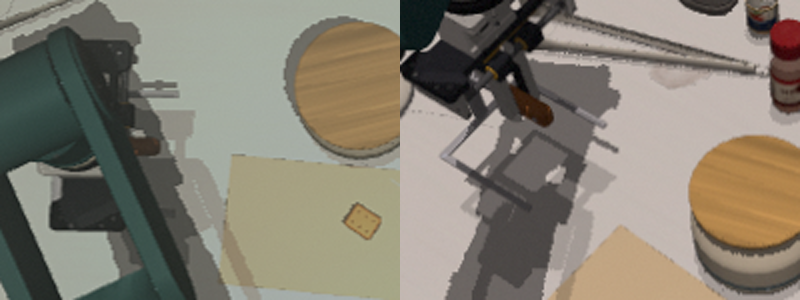

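```bash
python3 - <<'E'
from h import *
a=plane("side",(185,233.5),.093);b=plane("side",(229,205.5),.093);print(a,b,(a+b)/2,np.linalg.norm(a-b))
E
```

```text
[0.44993825 0.26775398 0.093     ] [0.5588487  0.23268572 0.093     ] [0.50439347 0.25021985 0.093     ] 0.11441708034403013
```

>>> step_arm(increments="0 4 0 0 0 0.005;0 3.5 0 0 0 0;-4 0 0 0 0 0;-2.4 0 0 0 0 0;0 0 0 0 0 0")

```text
time: 7.0
tool_pos: [0.5899, 0.2461, 0.1629]
ee_rot: [-3.141, 0.002, 1.561]
wrist_force: [-0.4, 0.6, -1.6]
width: 0.0182
```

```bash
python3 plan.py .589 .071 .163 90; python3 - <<'E'
from h import *
S=snapshot("side");T=snapshot("top")
o=np.hstack([cv2.resize(T[120:270,180:380],(400,300),interpolation=2),cv2.resize(S[130:280,170:370],(400,300),interpolation=2)])
cv2.imwrite("pics/l2.png",o[:,:,::-1])
E
```

```text
t 7.0 tcp [0.5899 0.2461 0.1629] rpy [-1.7994e+02  1.1000e-01  8.9450e+01] F [-0.4   0.57 -1.61] w 0.0182 q [ 0.31  0.3   1.21 -0.    1.64  0.32]
 shift cm [-17.51   0.08   0.03]  turn [-0.001  0.002 -0.01 ]
```

View pics/l2.png

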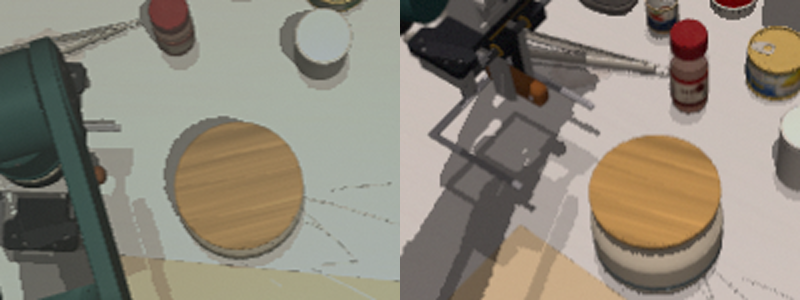

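```bash
python3 - <<'E'
from h import *
S=snapshot("side")
I=cv2.resize(S[150:270,170:330],(800,600),interpolation=2).copy()
for P in [(.5899-.065,.201,.094),(.5899+.065,.201,.094),(.5899-.065,.33,.094),(.5899+.065,.33,.094)]:
    u=proj("side",P);print(u,(u-[170,150])*5);cv2.circle(I,tuple(int(k) for k in (u-[170,150])*5),5,(255,0,0),1)
cv2.imwrite("pics/l3.png",I[:,:,::-1])
E
```

```text
[230.64990871 222.67372034] [303.24954353 363.3686017 ]
[266.0124779  182.12380418] [480.06238949 160.6190209 ]
[185.95135322 196.50925981] [ 79.75676612 232.54629905]
[222.04768981 158.65996427] [260.23844906  43.29982136]
```

View pics/l3.png

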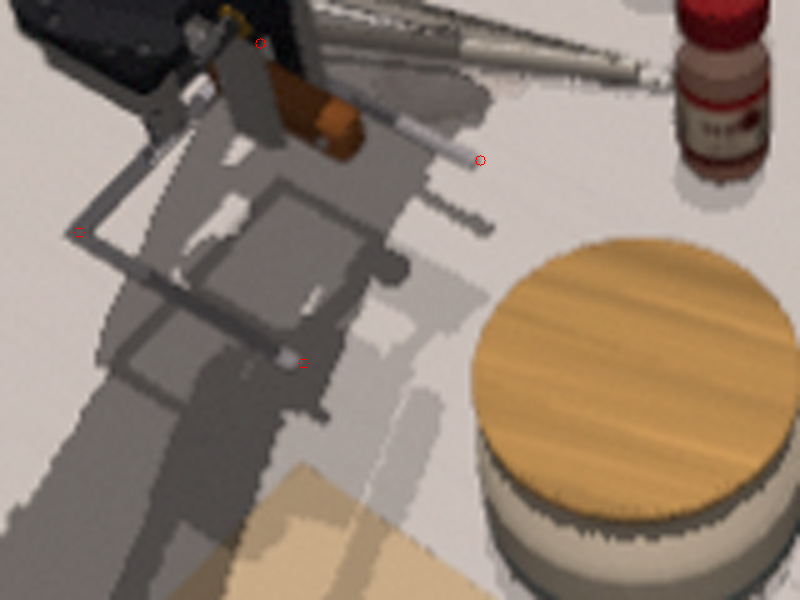

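>>> step_arm(increments="0 -0.05 0 0 0 -0.01;-3 0 0 0 0 0;-3 0 0 0 0 0;-2 0 0 0 0 0;0 0 0 0 0 0")

```text
time: 7.65
tool_pos: [0.5892, 0.1679, 0.1639]
ee_rot: [3.141, 0.001, 1.575]
wrist_force: [0.3, 1.2, -2.3]
width: 0.0174
```

```bash
python3 plan.py .5885 .071 .163 90
```

```text
t 7.65 tcp [0.5892 0.1679 0.1639] rpy [1.7996e+02 4.0000e-02 9.0250e+01] F [ 0.3   1.19 -2.29] w 0.0174 q [ 0.19  0.24  1.28 -0.    1.62  0.18]
 shift cm [-9.69 -0.11  0.1 ]  turn [0.001 0.001 0.004]
```

>>> step_arm(increments="-2 -0.05 0 0 0 0.004;-2 0 0 0 0 0;-2 0 0 0 0 0;0 0 0 0 0 0")

```text
time: 8.05
tool_pos: [0.589, 0.1088, 0.1638]
ee_rot: [3.141, 0.0, 1.572]
wrist_force: [0.3, 0.5, -2.9]
width: 0.0178
```

>>> step_arm(increments="-1.5 0 0 0 0 0;-1.5 0 0 0 0 0;-0.7 0 0 0 0 0;0 0 0 0 0 0;0 0 0 0 0 0")

```text
time: 8.55
tool_pos: [0.589, 0.0723, 0.1635]
ee_rot: [3.142, -0.001, 1.573]
wrist_force: [0.2, 0.7, -1.6]
width: 0.0177
```

```bash
python3 plan.py .5885 .071 .163 90; python3 - <<'E'
from h import *
S=snapshot("side")
I=cv2.resize(S[150:285,210:390],(800,600),interpolation=2).copy()
cv2.imwrite("pics/l4.png",I[:,:,::-1])
E
```

```text
t 8.55 tcp [0.589  0.0723 0.1635] rpy [ 1.80e+02 -4.00e-02  9.01e+01] F [ 0.24  0.69 -1.63] w 0.0177 q [0.03 0.19 1.33 0.   1.61 0.02]
 shift cm [-0.13 -0.05  0.05]  turn [ 0.    -0.001  0.002]
```

View pics/l4.png

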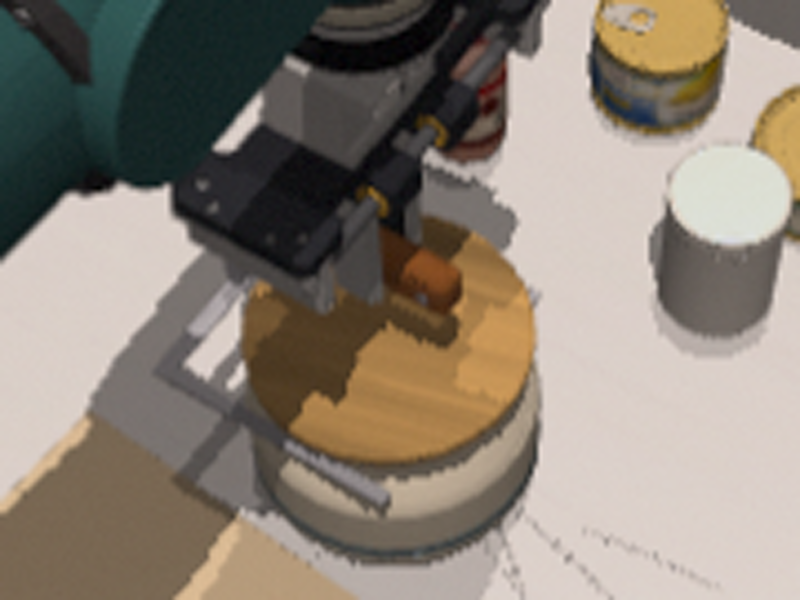

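>>> step_arm(increments="0 0 -0.5 0 0 0;0 0 -0.4 0 0 0;0 0 -0.2 0 0 0;0 0 -0.2 0 0 0;0 0 -0.2 0 0 0")

```text
time: 9.1
tool_pos: [0.5886, 0.0724, 0.1771]
ee_rot: [-3.14, -0.0, 1.573]
wrist_force: [1.7, 0.0, -8.0]
width: 0.0178
```

>>> step_arm(increments="0 0 -0.2 0 0 0;0 0 -0.2 0 0 0;0 0 -0.2 0 0 0;0 0 -0.2 0 0 0;0 0 -0.2 0 0 0")

```text
time: 9.6
tool_pos: [0.589, 0.0722, 0.1891]
ee_rot: [3.141, 0.0, 1.573]
wrist_force: [-0.0, 0.0, -3.8]
width: 0.018
```

>>> step_arm(increments="0 0 -0.3 0 0 0;0 0 -0.3 0 0 0;0 0 -0.3 0 0 0;0 0 -0.3 0 0 0;0 0 -0.3 0 0 0")

```text
time: 10.1
tool_pos: [0.589, 0.0722, 0.2038]
ee_rot: [3.141, -0.0, 1.573]
wrist_force: [0.7, 0.4, -4.7]
width: 0.0176
```

>>> step_arm(increments="0 0 -0.5 0 0 0;0 0 -0.5 0 0 0;0 0 -0.5 0 0 0;0 0 -0.3 0 0 0;0 0 0 0 0 0")

```text
time: 10.6
tool_pos: [0.5893, 0.0723, 0.2224]
ee_rot: [3.14, -0.0, 1.573]
wrist_force: [0.4, -0.0, -3.5]
width: 0.0178
```

>>> step_arm(increments="0 0 0 0 0 0;0 0 0 0 0 0;0 0 0 0 0 0;0 0 0 0 0 0")

```text
time: 11.0
tool_pos: [0.5889, 0.0722, 0.2212]
ee_rot: [-3.141, -0.0, 1.573]
wrist_force: [0.6, -0.2, -4.7]
width: 0.0182
```

```bash
python3 plan.py .5885 .071 .163 90; python3 - <<'E'
from h import *
S=snapshot("side");T=snapshot("top")
I=np.hstack([cv2.resize(S[150:300,210:390],(480,400),interpolation=2),cv2.resize(T[150:275,250:350],(320,400),interpolation=2)])
cv2.imwrite("pics/l5.png",I[:,:,::-1])
E
```

```text
t 11.0 tcp [0.5889 0.0722 0.2212] rpy [-179.98   -0.     90.11] F [ 0.59 -0.15 -4.66] w 0.0182 q [0.03 0.18 1.23 0.   1.73 0.02]
 shift cm [-0.12 -0.04  5.82]  turn [-0.    -0.     0.002]
```

View pics/l5.png

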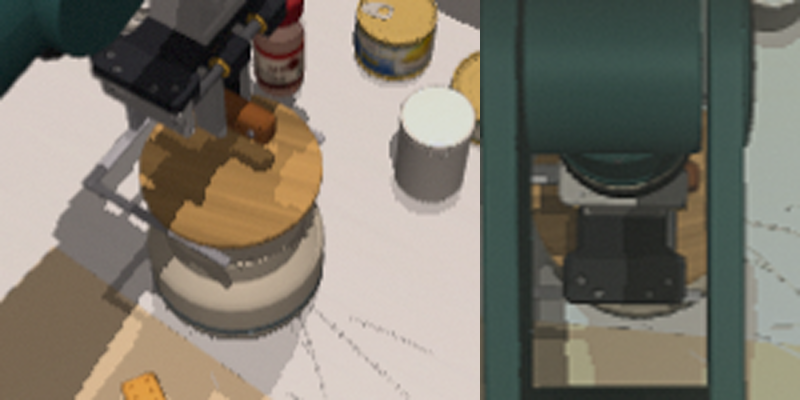

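>>> step_arm(increments="0.5 0 0 0 0 0;1.2 0 0 0 0 0;2 0 0 0 0 0;2 0 0 0 0 0;2 0 0 0 0 0")

```text
time: 11.6
tool_pos: [0.5886, 0.151, 0.2215]
ee_rot: [3.142, -0.001, 1.573]
wrist_force: [0.6, 0.3, -5.0]
width: 0.0181
```

>>> step_arm(increments="2 0 0 0 0 0;2 0 0 0 0 0;2 0 0 0 0 0;2 0 0 0 0 0;2 0 0 0 0 0")

```text
time: 12.1
tool_pos: [0.5882, 0.2513, 0.2214]
ee_rot: [-3.141, -0.001, 1.574]
wrist_force: [-0.2, -0.7, -4.5]
width: 0.0179
```

>>> step_arm(increments="1.2 0 0 0 0 0;0.8 0 0 0 0 0;0.3 0 0.5 0 0 0;0 0 1.5 0 0 0;0 0 2 0 0 0")

```text
time: 12.6
tool_pos: [0.5891, 0.2716, 0.1814]
ee_rot: [3.14, -0.0, 1.572]
wrist_force: [0.0, 0.1, -4.1]
width: 0.0173
```

>>> step_arm(increments="0 0 2 0 0 0;0 0 2 0 0 0;0 0 2 0 0 0;0 0 1.5 0 0 0;0 0 0.7 0 0 0")

```text
time: 13.1
tool_pos: [0.5872, 0.2709, 0.0963]
ee_rot: [-3.137, 0.002, 1.572]
wrist_force: [-0.4, 0.8, -4.5]
width: 0.0178
```

>>> step_arm(increments="0 0 0.5 0 0 0;0 0 0.5 0 0 0;0 0 0.5 0 0 0;0 0 0 0 0 0;0 0 0 0 0 0")

```text
time: 13.6
tool_pos: [0.5892, 0.2725, 0.0857]
ee_rot: [3.14, -0.001, 1.573]
wrist_force: [-0.8, -0.6, -2.0]
width: 0.0178
```

```bash
python3 plan.py .589 .272 .0735 90
```

```text
t 13.6 tcp [0.5892 0.2725 0.0857] rpy [ 1.7988e+02 -4.0000e-02  9.0120e+01] F [-0.85 -0.63 -1.98] w 0.0178 q [0.35 0.35 1.29 0.   1.49 0.34]
 shift cm [-0.05 -0.03  1.22]  turn [ 0.002 -0.001  0.002]
```

>>> step_arm(increments="0 0 0.6 0 0 0;0 0 0.55 0 0 0;0 0 0 0 0 0;0 0 0 0 0 0")

```text
time: 14.0
tool_pos: [0.5889, 0.2724, 0.0733]
ee_rot: [3.141, -0.001, 1.573]
wrist_force: [0.4, -0.9, -0.8]
width: 0.0179
```

>>> step_arm(increments="0 0 0 0 0 0;0 0 0 0 0 0;0 0 0 0 0 0;0 0 0 0 0 0;0 0 0 0 0 0", claw=-0.3)

```text
time: 14.5
tool_pos: [0.5886, 0.2722, 0.0731]
ee_rot: [3.142, -0.0, 1.573]
wrist_force: [0.7, -0.2, -0.1]
width: 0.0544
```

>>> step_arm(increments="0 0 -2 0 0 0;0 0 -4 0 0 0;0 0 -5 0 0 0;0 0 -4 0 0 0;0 0 0 0 0 0")

```text
time: 15.0
tool_pos: [0.5915, 0.2734, 0.2323]
ee_rot: [3.127, -0.005, 1.573]
wrist_force: [0.9, 0.4, 0.8]
width: 0.0609
```

```bash
cat > look.py <<'E'
from m import *
import sys
T=snapshot("top");S=snapshot("side");np.savez("last.npz",T=T,S=S)
for n,im,box in(("top",T,(180,180,480,340)),("side",S,(180,240,470,440))):
    for c in blobs(im,(16,80,100),(26,255,255),box,40):
        r=cv2.minAreaRect(c)
        if cv2.contourArea(c)<400:
            b=cv2.boxPoints(r);P=[plane(n,q,.015) for q in b];e=(P[1]-P[0]) if np.linalg.norm(P[1]-P[0])>np.linalg.norm(P[2]-P[1]) else P[2]-P[1]
            print(n,np.round(r[0],1),np.round(r[1],1),plane(n,r[0],.015).round(4),"long axis deg",np.degrees(np.arctan2(e[1],e[0])).round(0)%180)
E
python3 look.py; python3 plan.py .445 .066 .12 90; python3 - <<'E'
from h import *
d=np.load("last.npz")
T=d["T"];S=d["S"]
I=np.hstack([cv2.resize(T[150:330,150:470],(400,225),interpolation=2),cv2.resize(S[150:420,150:470],(400,338),interpolation=2)[:225]]) if 0 else np.vstack([cv2.resize(T[160:320,150:470],(600,300),interpolation=2),cv2.resize(S[170:410,150:470],(400,300),interpolation=2)[:, :].repeat(1,0) if 0 else np.pad(cv2.resize(S[170:410,150:470],(400,300),interpolation=2),((0,0),(0,200),(0,0)))])
cv2.imwrite("pics/l6.png",I[:,:,::-1])
E
```

```text
top [427.4 288.3] [14.5 30.9] [ 0.4329 -0.2241  0.015 ] long axis deg 155.0
top [301.  280.3] [15.8 12.8] [0.4456 0.0662 0.015 ] long axis deg 57.0
side [334.4 318.2] [36.9 13.6] [ 0.4887 -0.0883  0.015 ] long axis deg 62.0
t 15.1 tcp [0.5891 0.2725 0.2246] rpy [ 1.7982e+02 -7.0000e-02  9.0120e+01] F [ 0.41  0.13 -0.9 ] w 0.0609 q [0.35 0.31 1.08 0.   1.76 0.34]
 shift cm [-20.63 -14.49  10.39]  turn [ 0.003 -0.001  0.002]
```

View pics/l6.png

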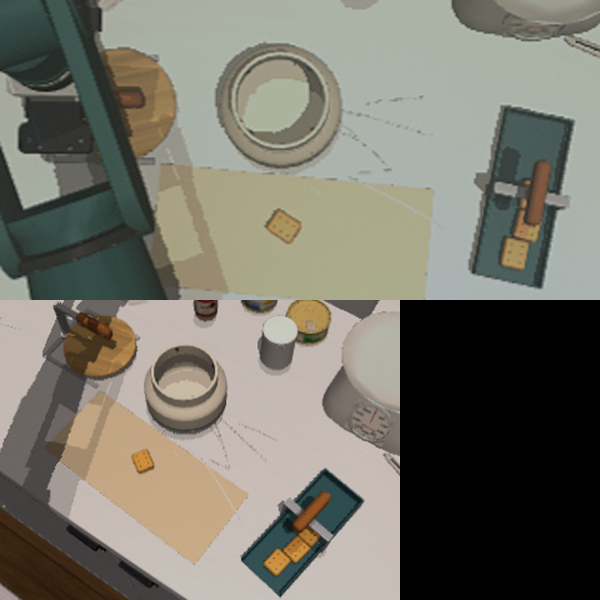

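>>> step_arm(increments="-3.4 -2.4 0 0 0 0;-3.4 -2.4 0 0 0 0;-3.4 -2.4 0 0 0 0;-3.4 -2.4 0 0 0 0;-3.4 -2.4 0 0 0 0")

```text
time: 15.6
tool_pos: [0.4665, 0.1007, 0.2198]
ee_rot: [-3.136, 0.001, 1.573]
wrist_force: [0.4, -0.6, 0.9]
width: 0.0613
```

>>> step_arm(increments="-3.6 -2.4 0 0 0 0;0 0 4 0 0 0.144;0 0 4 0 0 0.144;0 0 4 0 0 0.144;0 0 2 0 0 0.144")

```text
time: 16.1
tool_pos: [0.4403, 0.0656, 0.0764]
ee_rot: [-3.132, 0.006, 0.99]
wrist_force: [-0.6, 0.3, -0.3]
width: 0.0609
```

>>> step_arm(increments="0 0 2 0 0 0;0 0 0 0 0 0;0 0 0 0 0 0")

```text
time: 16.4
tool_pos: [0.4436, 0.0659, 0.0615]
ee_rot: [-3.139, 0.002, 0.997]
wrist_force: [0.5, -0.3, 0.4]
width: 0.0611
```

```bash
python3 plan.py .4455 .066 .004 57; python3 -c "
from h import *
print(tri((301,280.3),(264.4,298.8)))"
```

```text
t 16.4 tcp [0.4436 0.0659 0.0615] rpy [-1.7982e+02  1.1000e-01  5.7120e+01] F [ 0.52 -0.3   0.44] w 0.0611 q [ 0.02 -0.06  1.81  0.    1.39  0.59]
 shift cm [0.12 0.17 5.75]  turn [-0.003  0.002  0.002]
(array([0.44677322, 0.06553303, 0.00413547]), np.float64(2.3247664786839533))
```

>>> step_arm(increments="0.1 0.15 2.5 0 0 0;0 0 1.5 0 0 0;0 0 1 0 0 0;0 0 0.4 0 0 0;0 0 0.3 0 0 0")

```text
time: 16.9
tool_pos: [0.4474, 0.066, 0.0065]
ee_rot: [3.141, -0.001, 0.997]
wrist_force: [0.3, -0.3, -0.6]
width: 0.0611
```

>>> step_arm(increments="0 0 0 0 0 0;0 0 0 0 0 0;0 0 0 0 0 0;0 0 0 0 0 0;0 0 0 0 0 0", claw=1)

```text
time: 17.4
tool_pos: [0.4471, 0.066, 0.0064]
ee_rot: [3.141, -0.001, 0.997]
wrist_force: [-0.3, -0.4, 0.7]
width: 0.0295
```

>>> step_arm(increments="0 0 0 0 0 0;0 0 0 0 0 0;0 0 -1 0 0 0;0 0 -3 0 0 0;0 0 -4 0 0 0")

```text
time: 17.9
tool_pos: [0.4447, 0.0659, 0.0851]
ee_rot: [-3.137, 0.003, 0.997]
wrist_force: [1.2, -0.6, -0.7]
width: 0.0295
```

>>> step_arm(increments="0 0 -4 0 0 0;0 0 -3 0 0 0;0 0 0 0 0 0")

```text
time: 18.2
tool_pos: [0.4499, 0.0661, 0.1619]
ee_rot: [3.132, -0.006, 0.997]
wrist_force: [0.4, 0.8, -0.1]
width: 0.0295
```

```bash
python3 plan.py .5885 .0715 .155 57
```

```text
t 18.2 tcp [0.4499 0.0661 0.1619] rpy [179.48  -0.36  57.12] F [ 0.42  0.85 -0.06] w 0.0295 q [ 0.02 -0.12  1.66  0.    1.59  0.59]
 shift cm [ 7.98 11.34  0.84]  turn [ 0.009 -0.006  0.002]
```

>>> step_arm(increments="2 2.85 0 0 0 0;2 2.85 0 0 0 0;2 2.85 0 0 0 0;2 2.85 0 0 0 0;0 0 0 0 0 0")

```text
time: 18.7
tool_pos: [0.5877, 0.071, 0.1522]
ee_rot: [-3.138, 0.002, 0.996]
wrist_force: [0.3, -0.3, -0.5]
width: 0.0295
```

>>> step_arm(increments="0 0 2.5 0 0 0;0 0 2.5 0 0 0;0 0 2 0 0 0;0 0 1 0 0 0;0 0 0 0 0 0")

```text
time: 19.2
tool_pos: [0.5836, 0.0712, 0.0735]
ee_rot: [-3.137, 0.003, 0.997]
wrist_force: [0.3, -0.1, -0.8]
width: 0.0296
```

>>> step_arm(increments="0 0 0 0 0 0;0 0 0 0 0 0;0 0 0 0 0 0", claw=0)

```text
time: 19.5
tool_pos: [0.5868, 0.0713, 0.0776]
ee_rot: [3.139, -0.002, 0.997]
wrist_force: [0.2, -0.5, -0.3]
width: 0.0463
```

>>> step_arm(increments="0 0 -3 0 0 0;0 0 -4 0 0 0;0 0 -4 0 0 0;0 0 -2 0 0 0;0 0 0 0 0 0")

```text
time: 20.0
tool_pos: [0.5883, 0.0713, 0.2118]
ee_rot: [3.133, -0.006, 0.997]
wrist_force: [1.4, -0.5, -0.1]
width: 0.0471
```

```bash
python3 plan.py .487 -.2275 .21 170
```

```text
t 20.0 tcp [0.5883 0.0713 0.2118] rpy [179.5   -0.35  57.12] F [ 1.45 -0.51 -0.08] w 0.0471 q [0.02 0.17 1.26 0.   1.7  0.6 ]
 shift cm [-30.6    7.72   0.06]  turn [ 0.012  0.005 -1.97 ]
```

```bash
python3 - <<'E'
from m import *
T=snapshot("top");S=snapshot("side")
grip(T,S,(395,225,470,300),(365,305,440,372))
c=big(T,(75,30,30),(100,255,140),(390,200,480,330));r=cv2.minAreaRect(c);print(r,plane("top",r[0],.012))
c=big(S,(75,30,20),(100,255,140),(330,290,460,420));r=cv2.minAreaRect(c);print(r,plane("side",r[0],.012))
E
```

```text
far [ 0.5236 -0.2352  0.1092] near [ 0.4497 -0.2211  0.1052] err 1.3 0.1 mid [ 0.4866 -0.2282  0.1072] len 0.0753 yaw far->near deg 169.2 px [[440.0, 246.0], [434.0, 280.0]] [[412.0, 325.0], [386.0, 354.0]]
((433.94232177734375, 239.78846740722656), (37.06594467163086, 40.39991760253906), 11.309932708740234) [ 0.54524204 -0.23997051  0.012     ]
((376.80499267578125, 370.8205871582031), (43.97924041748047, 56.813873291015625), 42.61406326293945) [ 0.44077973 -0.21851144  0.012     ]
```

>>> step_arm(increments="-4.4 1.1 0 0 0 0;-4.4 1.1 0 0 0 0;-4.4 1.1 0 0 0 0;-4.4 1.1 0 0 0 0;-4.4 1.1 0 0 0 0", claw=-0.3)

```text
time: 20.6
tool_pos: [0.5107, -0.1443, 0.2031]
ee_rot: [-3.137, 0.001, 0.997]
wrist_force: [0.8, -0.4, -0.2]
width: 0.0613
```

>>> step_arm(increments="-4.4 1.1 0 0 0 0;-4.2 1.1 0 0 0 0;0 0 0 0 0 -0.149;0 0 0 0 0 -0.149;0 0 0 0 0 -0.149")

```text
time: 21.1
tool_pos: [0.4831, -0.2276, 0.2028]
ee_rot: [-3.137, -0.002, 1.448]
wrist_force: [-0.7, 0.1, -0.3]
width: 0.061
```

>>> step_arm(increments="0 0 0 0 0 -0.149;0 0 0 0 0 -0.149;0 0 0 0 0 -0.149;0 0 0 0 0 -0.149;0 0 0 0 0 -0.149")

```text
time: 21.6
tool_pos: [0.4833, -0.2269, 0.2029]
ee_rot: [-3.14, -0.005, 2.195]
wrist_force: [0.5, 0.2, 0.5]
width: 0.0614
```

>>> step_arm(increments="0 0 0 0 0 -0.149;0 0 0 0 0 -0.149;0 0 0 0 0 -0.149;0 0 0 0 0 -0.149;0 0 0 0 0 -0.149")

```text
time: 22.1
tool_pos: [0.4833, -0.2269, 0.2029]
ee_rot: [3.14, -0.005, 2.94]
wrist_force: [-0.1, -0.6, -0.1]
width: 0.0612
```

```bash
python3 plan.py .487 -.2275 .085 170
```

```text
t 22.1 tcp [ 0.4833 -0.2269  0.2029] rpy [179.9   -0.28 168.44] F [-0.13 -0.62 -0.15] w 0.0612 q [-0.55  0.06  1.41  0.    1.68 -1.91]
 shift cm [-4.300e-01 -1.000e-02  1.179e+01]  turn [ 0.002 -0.005 -0.027]
```

>>> step_arm(increments="-0.4 0 3 0.002 -0.005 -0.018;0 0 4 0 0 0;0 0 3 0 0 0;0 0 1.3 0 0 0;0 0 0.6 0 0 0")

```text
time: 22.6
tool_pos: [0.487, -0.2276, 0.0837]
ee_rot: [3.142, -0.001, 2.952]
wrist_force: [-0.7, 0.3, 0.6]
width: 0.0611
```

>>> step_arm(increments="0 0 0 0 0 0;0 0 0 0 0 0;0 0 0 0 0 0;0 0 0 0 0 0;0 0 0 0 0 0", claw=1)

```text
time: 23.1
tool_pos: [0.4893, -0.2289, 0.0879]
ee_rot: [-3.139, 0.007, 2.952]
wrist_force: [-0.3, 0.2, -0.0]
width: 0.0245
```

>>> step_arm(increments="0 0 0 0 0 0;0 0 0 0 0 0;0 0 0 0 0 0;0 0 0 0 0 0")

```text
time: 23.5
tool_pos: [0.4891, -0.2286, 0.0875]
ee_rot: [-3.14, 0.006, 2.952]
wrist_force: [-0.3, 1.1, 3.2]
width: 0.0178
```

>>> step_arm(increments="0 0 -0.5 0 0 0;0 0 -0.8 0 0 0;0 0 -0.7 0 0 0;0 0 0 0 0 0;0 0 0 0 0 0")

```text
time: 24.0
tool_pos: [0.4888, -0.2286, 0.1071]
ee_rot: [-3.139, 0.005, 2.952]
wrist_force: [0.7, 0.3, -2.9]
width: 0.0178
```

```bash
python3 plan.py .5885 -.12 .3 90; python3 - <<'E'
from h import *
S=snapshot("side");T=snapshot("top")
I=np.hstack([cv2.resize(S[250:430,310:490],(400,400),interpolation=2),cv2.resize(T[190:340,370:520],(400,400),interpolation=2)])
cv2.imwrite("pics/l7.png",I[:,:,::-1])
E
```

```text
t 24.0 tcp [ 0.4888 -0.2286  0.1071] rpy [-179.88    0.3   169.13] F [ 0.67  0.28 -2.91] w 0.0178 q [-0.54  0.1   1.55 -0.    1.48 -1.92]
 shift cm [ -7.85  12.51 -19.27]  turn [0.002 0.006 1.381]
```

View pics/l7.png

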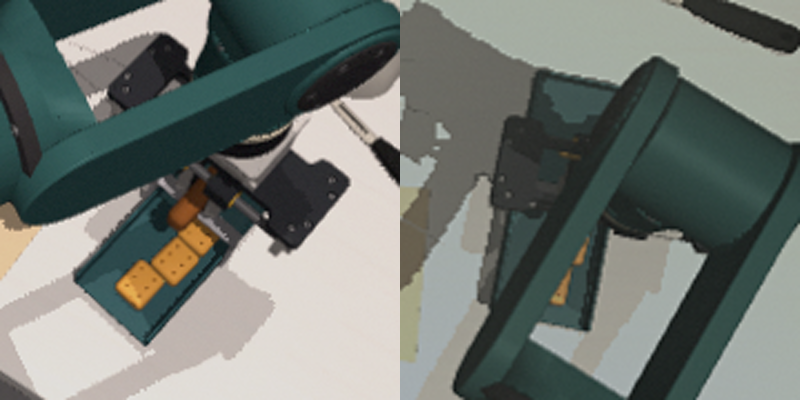

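>>> step_arm(increments="0 0 -1 0 0 0;0 0 -2 0 0 0;0 0 -2.5 0 0 0;0 0 -2.5 0 0 0.03;0 0 -2.5 0 0 0.07")

```text
time: 24.6
tool_pos: [0.4881, -0.2282, 0.2135]
ee_rot: [-3.14, 0.005, 2.85]
wrist_force: [0.6, -0.7, -4.1]
width: 0.0178
```

>>> step_arm(increments="0 0 -1.5 0 0 0.11;0 0 -0.8 0 0 0.14;0 0 0 0 0 0.14;0 0 0 0 0 0.14;0 0 0 0 0 0.14")

```text
time: 25.1
tool_pos: [0.4881, -0.2282, 0.2357]
ee_rot: [3.139, 0.006, 2.176]
wrist_force: [-0.1, 1.0, -2.5]
width: 0.018
```

>>> step_arm(increments="0 0 0 0 0 0.14;0 0 0 0 0 0.14;0 0 0 0 0 0.13;0 0 0 0 0 0.1;0 0 0 0 0 0.07")

```text
time: 25.6
tool_pos: [0.488, -0.2282, 0.2355]
ee_rot: [3.137, 0.003, 1.598]
wrist_force: [0.1, 0.5, -3.9]
width: 0.018
```

>>> step_arm(increments="0 0 0 0 0 0.031;0 0 0 0 0 0;0 0 0 0 0 0")

```text
time: 25.9
tool_pos: [0.4881, -0.2282, 0.2353]
ee_rot: [3.137, 0.003, 1.572]
wrist_force: [0.5, 0.4, -3.8]
width: 0.0177
```

```bash
python3 plan.py .5885 -.059 .2085 90
```

```text
t 25.9 tcp [ 0.4881 -0.2282  0.2353] rpy [1.7972e+02 1.7000e-01 9.0040e+01] F [ 0.51  0.41 -3.82] w 0.0177 q [-0.54  0.05  1.35 -0.    1.73 -0.54]
 shift cm [16.92 10.04  2.68]  turn [0.005 0.003 0.001]
```

>>> step_arm(increments="0.4 0.2 0 0 0 0;0.9 0.5 0 0 0 0;1.4 0.9 0 0 0 0;1.8 1.1 0 0 0 0;2 1.2 0 0 0 0")

```text
time: 26.4
tool_pos: [0.5276, -0.162, 0.235]
ee_rot: [3.137, 0.003, 1.571]
wrist_force: [0.4, 0.2, -3.7]
width: 0.0177
```

>>> step_arm(increments="2 1.2 0 0 0 0;2 1.2 0 0 0 0;2 1.2 0 0 0 0;1.7 1 0 0 0 0;1.3 0.8 0 0 0 0")

```text
time: 26.9
tool_pos: [0.5817, -0.0711, 0.2348]
ee_rot: [3.137, 0.002, 1.573]
wrist_force: [0.5, -0.3, -2.8]
width: 0.0182
```

>>> step_arm(increments="0.9 0.5 0.5 0 0 0;0.5 0.2 0.7 0 0 0;0 0 0.8 0 0 0;0 0 0.5 0 0 0;0 0 0 0 0 0")

```text
time: 27.4
tool_pos: [0.5872, -0.0598, 0.2082]
ee_rot: [3.14, 0.003, 1.57]
wrist_force: [0.1, 0.0, -3.5]
width: 0.0176
```

```bash
python3 plan.py .5885 -.059 .2085 90; python3 - <<'E'
from h import *
S=snapshot("side");T=snapshot("top")
I=np.hstack([cv2.resize(S[150:350,230:430],(400,400),interpolation=2),cv2.resize(T[130:300,250:420],(400,400),interpolation=2)])
cv2.imwrite("pics/l8.png",I[:,:,::-1])
E
```

```text
t 27.4 tcp [ 0.5872 -0.0598  0.2082] rpy [1.7992e+02 1.5000e-01 8.9940e+01] F [ 0.05  0.01 -3.55] w 0.0176 q [-0.2   0.18  1.27 -0.    1.7  -0.2 ]
 shift cm [ 0.08  0.13 -0.03]  turn [ 0.001  0.003 -0.001]
```

View pics/l8.png

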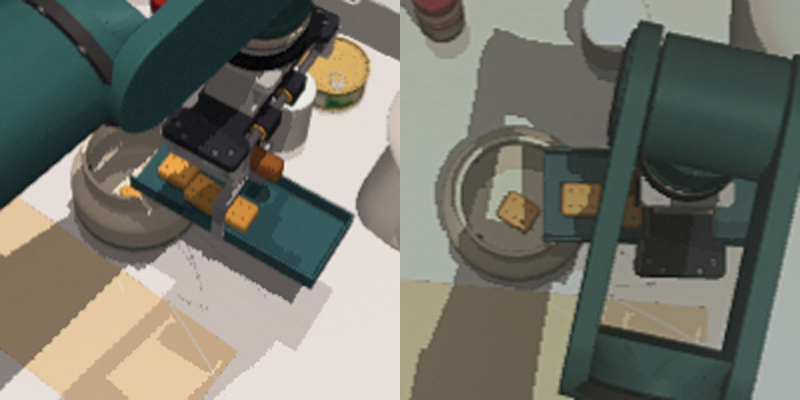

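```bash
python3 - <<'E'
from h import *
k=170/400
f=lambda u,v,z:plane("top",(250+(u-400)*k,130+v*k),z).round(4)
print("lip corners",f(545,150,.122),f(545,241,.122),"mouth left inner",f(457,205,.105),"top/bottom",f(505,137,.105),f(505,263,.105))
E
```

```text
lip corners [0.6296 0.0453 0.122 ] [0.5458 0.0437 0.122 ] mouth left inner [0.5794 0.1257 0.105 ] top/bottom [0.6439 0.0827 0.105 ] [0.5264 0.0801 0.105 ]
```

>>> step_arm(increments="0.4 0.1 0.4 0 0 0;0.34 0 -0.41 0 -0.04 0;0.34 0 -0.41 0 -0.04 0;0.34 0 -0.41 0 -0.04 0;0.34 0 -0.41 0 -0.04 0")

```text
time: 28.0
tool_pos: [0.5893, -0.0404, 0.222]
ee_rot: [3.136, 0.164, 1.57]
wrist_force: [0.2, 0.3, -2.8]
width: 0.0182
```

>>> step_arm(increments="0.34 0 -0.41 0 -0.04 0;0.25 0 -0.31 0 -0.03 0;0.25 0 -0.31 0 -0.03 0;0.25 0 -0.31 0 -0.03 0;0 0 0 0 0 0")

```text
time: 28.5
tool_pos: [0.5893, -0.0256, 0.2324]
ee_rot: [3.136, 0.292, 1.571]
wrist_force: [0.5, 0.3, -3.2]
width: 0.0175
```

>>> step_arm(increments="0.17 0 -0.21 0 -0.02 0;0.17 0 -0.21 0 -0.02 0;0.17 0 -0.21 0 -0.02 0;0.17 0 -0.21 0 -0.02 0;0.17 0 -0.21 0 -0.02 0")

```text
time: 29.0
tool_pos: [0.5891, -0.0155, 0.2394]
ee_rot: [3.137, 0.394, 1.569]
wrist_force: [-0.7, -0.2, -2.9]
width: 0.0178
```

>>> step_arm(increments="0.25 0 -0.31 0 -0.03 0;0.25 0 -0.31 0 -0.03 0;0.25 0 -0.31 0 -0.03 0;0.25 0 -0.31 0 -0.03 0;0 0 0 0 0 0")

```text
time: 29.5
tool_pos: [0.589, 0.0001, 0.2457]
ee_rot: [3.138, 0.514, 1.571]
wrist_force: [0.2, 0.7, -3.1]
width: 0.0182
```

```bash
python3 plan.py .5885 -.059 .2085 90; python3 - <<'E'
from h import *
o=get_obs();print(o["tool_pos"]+Ro.from_euler("xyz",o["ee_rot"]).apply([.105,0,.0835]))
S=snapshot("side");T=snapshot("top")
I=np.hstack([cv2.resize(S[150:350,230:430],(400,400),interpolation=2),cv2.resize(T[130:300,250:420],(400,400),interpolation=2)])
cv2.imwrite("pics/l9.png",I[:,:,::-1])
E
```

```text
t 29.5 tcp [5.890e-01 1.000e-04 2.457e-01] rpy [179.78  29.42  90.02] F [ 0.18  0.7  -3.08] w 0.0182 q [ 0.19  0.23  1.22 -0.51  1.77  0.11]
 shift cm [-3.32 -0.08  6.15]  turn [0.004 0.514 0.001]
[0.5893472  0.05057968 0.12138838]
```

View pics/l9.png

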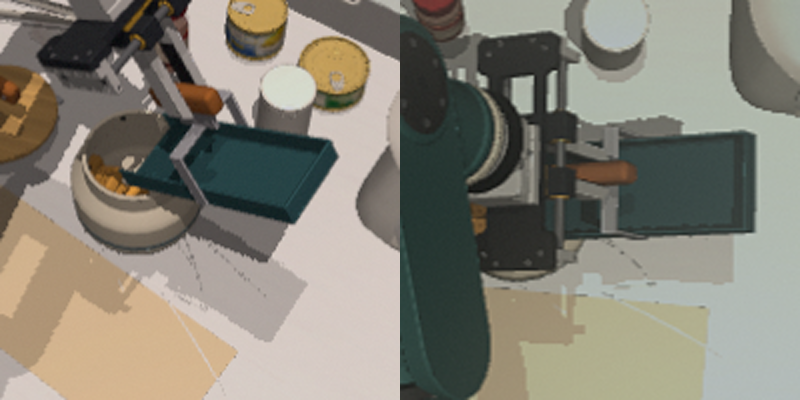

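>>> step_arm(increments="-0.78 0 1.06 0 0.1 0;-0.78 0 1.06 0 0.1 0;-0.78 0 1.06 0 0.1 0;-0.78 0 1.06 0 0.1 0;-0.78 0 1.06 0 0.1 0")

```text
time: 30.1
tool_pos: [0.5894, -0.0558, 0.2095]
ee_rot: [3.134, 0.011, 1.57]
wrist_force: [-0.4, 0.4, -3.5]
width: 0.0179
```

>>> step_arm(increments="0 0 -1 0 0.014 0;-2 -1.5 -1 0 0 0;-3.5 -2.5 0 0 0 0;-3.5 -2.5 0 0 0 0;-3.5 -2.5 0 0 0 0")

```text
time: 30.6
tool_pos: [0.4984, -0.1802, 0.2292]
ee_rot: [3.136, 0.002, 1.572]
wrist_force: [-0.4, -0.0, -2.7]
width: 0.0178
```

>>> step_arm(increments="-2.5 -2 0 0 0 0;-1 -0.5 0 0 0 0;0 0 0 0 0 0")

```text
time: 30.9
tool_pos: [0.474, -0.2151, 0.2287]
ee_rot: [3.136, 0.001, 1.569]
wrist_force: [0.6, 0.5, -2.1]
width: 0.0177
```

```bash
python3 plan.py .475 -.22 .0875 90
```

```text
t 30.9 tcp [ 0.474  -0.2151  0.2287] rpy [1.7967e+02 3.0000e-02 8.9880e+01] F [ 0.56  0.52 -2.12] w 0.0177 q [-0.54  0.01  1.4   0.    1.72 -0.53]
 shift cm [-0.48  0.02 14.12]  turn [ 0.006  0.001 -0.002]
```

>>> step_arm(increments="0 0 3 0.006 0 0;0 0 3.5 0 0 0;0 0 3 0 0 0;0 0 2 0 0 0;0 0 1 0 0 0")

```text
time: 31.4
tool_pos: [0.474, -0.2119, 0.1003]
ee_rot: [-3.137, -0.003, 1.573]
wrist_force: [-1.6, 0.9, -3.1]
width: 0.0177
```

>>> step_arm(increments="0 0 0.6 0 0 0;0 0 0.4 0 0 0;0 0 0.3 0 0 0;0 0 0.2 0 0 0;0 0 0 0 0 0")

```text
time: 31.9
tool_pos: [0.4746, -0.2144, 0.0884]
ee_rot: [-3.142, -0.0, 1.571]
wrist_force: [0.0, -0.8, -2.8]
width: 0.0177
```

```bash
python3 plan.py .475 -.22 .0875 90
```

```text
t 31.9 tcp [ 0.4746 -0.2144  0.0884] rpy [-1.8e+02 -1.0e-02  9.0e+01] F [ 0.02 -0.83 -2.76] w 0.0177 q [-0.53  0.08  1.62  0.    1.45 -0.53]
 shift cm [-0.56  0.04  0.09]  turn [-0. -0.  0.]
```

>>> step_arm(increments="0 0 0.1 0 0 0;0 0 0.05 0 0 0;0 0 0 0 0 0")

```text
time: 32.2
tool_pos: [0.4749, -0.2144, 0.0876]
ee_rot: [3.141, 0.0, 1.571]
wrist_force: [-0.5, 1.0, 3.8]
width: 0.0178
```

>>> step_arm(increments="0 0 0 0 0 0;0 0 0 0 0 0;0 0 0 0 0 0;0 0 0 0 0 0;0 0 0 0 0 0", claw=-0.3)

```text
time: 32.7
tool_pos: [0.474, -0.214, 0.0859]
ee_rot: [-3.14, -0.001, 1.571]
wrist_force: [-0.3, -0.8, -0.1]
width: 0.0542
```

>>> step_arm(increments="0 0 -2 0 0 0;0 0 -4 0 0 0;0 0 -5 0 0 0;0 0 -4 0 0 0;4.8 1.1 0 0 0 0")

```text
time: 33.2
tool_pos: [0.4875, -0.1712, 0.2434]
ee_rot: [3.131, 0.007, 1.563]
wrist_force: [1.4, -0.4, 0.2]
width: 0.0609
```

>>> step_arm(increments="4.8 1.1 0 0 0 0;4.8 1.1 0 0 0 0;4.8 1.1 0 0 0 0;4.8 1.1 0 0 0 0;4.8 1.1 0 0 0 0")

```text
time: 33.7
tool_pos: [0.5404, 0.0757, 0.2364]
ee_rot: [-3.141, -0.001, 1.571]
wrist_force: [-0.0, -0.2, 0.2]
width: 0.061
```

>>> step_arm(increments="4.8 1.1 0 0 0 0;4.8 1.1 0 0 0 0;4.8 1.1 0 0 0 0;4.8 1.1 0 0 0 0;0 0 0 0 0 0")

```text
time: 34.2
tool_pos: [0.5839, 0.2715, 0.234]
ee_rot: [-3.137, -0.003, 1.578]
wrist_force: [0.1, -0.2, -0.6]
width: 0.0611
```

```bash
python3 plan.py .589 .2722 .0733 90; python3 - <<'E'
from m import *
S=snapshot("side");T=snapshot("top");np.savez("last.npz",T=T,S=S)
o=np.hstack([cv2.resize(T[150:330,180:480],(440,264),interpolation=2),np.pad(cv2.resize(S[170:410,150:470],(352,264),interpolation=2),((0,0),(0,0),(0,0)))])
z=np.hstack([cv2.resize(T[170:260,250:350],(396,330),interpolation=2),cv2.resize(S[180:290,235:361],(396,330),interpolation=2)])
cv2.imwrite("pics/l10.png",np.vstack([o,z])[:,:,::-1])
E
```

```text
t 34.2 tcp [0.5839 0.2715 0.234 ] rpy [-1.7975e+02 -1.4000e-01  9.0400e+01] F [ 0.11 -0.2  -0.63] w 0.0611 q [0.35 0.3  1.07 0.   1.78 0.34]
 shift cm [ 0.03  0.58 16.06]  turn [-0.004 -0.003  0.007]
```

View pics/l10.png

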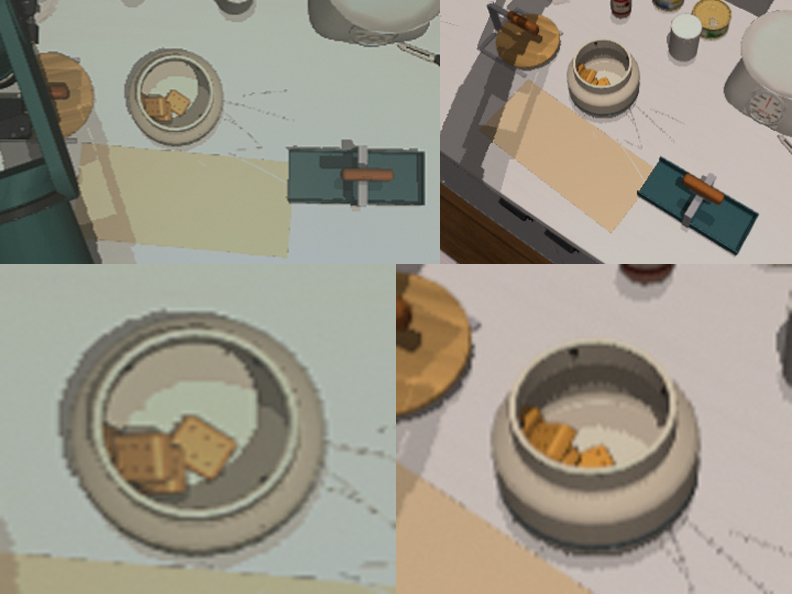

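```bash
python3 - <<'E'
from m import *
print(plane("top",(299.5,213.4),.105),plane("side",(297.7,227.3),.105))
d=np.load("last.npz")
# lid in side view now: circle fit of visible right/lower edge points
h=cv2.cvtColor(d["S"],cv2.COLOR_RGB2HSV)
c=big(d["S"],(9,90,60),(24,255,255),(195,170,262,236))
p=np.array([plane("side",q,.027)[:2] for q in cv2.convexHull(c)[:,0]]).astype(np.float32)
print("lid side",cv2.minEnclosingCircle(p*1000),"expected .5885,.2715")
# crock rim fit: bright-rim pixels, side & top
for n in("top","side"):
    im=d["T" if n=="top" else "S"];e=cv2.Canny(cv2.cvtColor(im,cv2.COLOR_RGB2GRAY),40,100)
    ys,xs=np.nonzero(e);P=[];c0=np.array([.589,.072])
    for x,y in zip(xs,ys):
        if 240<x<360 and 160<y<290:
            q=plane(n,(x,y),.105)[:2]
            if abs(np.hypot(*(q-c0))-.057)<.004:P.append(q)
    P=np.array(P);s=np.linalg.lstsq(np.c_[2*P,np.ones(len(P))],(P**2).sum(1),rcond=None)[0]
    print(n,"rim",s[:2],np.sqrt(s[2]+s[0]**2+s[1]**2),len(P))
E
```

```text
[0.58863142 0.07088262 0.105     ] [0.58842065 0.06814552 0.105     ]
lid side ((591.4320678710938, 277.8141174316406), 80.28134155273438) expected .5885,.2715
top rim [0.58820372 0.07176981] 0.05697704411540922 206
side rim [0.58807408 0.07132824] 0.05600099625208879 128
```

>>> step_arm(increments="0.05 0.2 3 0 0 0;0 0 4 0 0 0;0 0 4 0 0 0;0 0 2 0 0 0;0 0 1 0 0 0")

```text
time: 34.8
tool_pos: [0.5847, 0.2639, 0.0937]
ee_rot: [-3.136, 0.001, 1.569]
wrist_force: [0.5, 0.4, 0.3]
width: 0.0611
```

```bash
python3 plan.py .589 .2722 .0733 90
```

```text
t 34.8 tcp [0.5847 0.2639 0.0937] rpy [-1.7966e+02  5.0000e-02  8.9870e+01] F [0.5  0.42 0.32] w 0.0611 q [0.34 0.34 1.3  0.   1.51 0.34]
 shift cm [0.83 0.44 2.04]  turn [-0.006  0.001 -0.002]
```

>>> step_arm(increments="0.8 0.4 0.5 0 0 0;0 0 0.5 0 0 0;0 0 0 0 0 0;0 0 0 0 0 0")

```text
time: 35.2
tool_pos: [0.5909, 0.2747, 0.0879]
ee_rot: [3.141, -0.002, 1.571]
wrist_force: [-0.2, 0.5, 0.3]
width: 0.0608
```

```bash
python3 plan.py .589 .2722 .0733 90
```

```text
t 35.2 tcp [0.5909 0.2747 0.0879] rpy [ 1.7996e+02 -1.0000e-01  9.0010e+01] F [-0.2   0.52  0.27] w 0.0608 q [0.35 0.36 1.28 0.   1.5  0.35]
 shift cm [-0.25 -0.19  1.46]  turn [ 0.001 -0.002  0.   ]
```

>>> step_arm(increments="-0.2 -0.15 0.7 0 0 0;0 0 0.5 0 0 0;0 0 0.25 0 0 0;0 0 0 0 0 0;0 0 0 0 0 0")

```text
time: 35.7
tool_pos: [0.5885, 0.2724, 0.0719]
ee_rot: [-3.14, -0.001, 1.571]
wrist_force: [0.4, -0.0, -0.0]
width: 0.0611
```

```bash
python3 plan.py .589 .2722 .0733 90
```

```text
t 35.7 tcp [0.5885 0.2724 0.0719] rpy [-1.799e+02 -6.000e-02  9.000e+01] F [ 0.36 -0.04 -0.04] w 0.0611 q [0.35 0.36 1.31 0.   1.47 0.35]
 shift cm [-0.02  0.05 -0.14]  turn [-0.002 -0.001  0.   ]
```

>>> step_arm(increments="0 0 0 0 0 0;0 0 0 0 0 0;0 0 0 0 0 0;0 0 0 0 0 0;0 0 0 0 0 0", claw=1)

```text
time: 36.2
tool_pos: [0.5886, 0.2725, 0.0721]
ee_rot: [-3.14, -0.001, 1.571]
wrist_force: [1.5, 0.7, 0.1]
width: 0.0246
```

>>> step_arm(increments="0 0 0 0 0 0;0 0 0 0 0 0;0 0 0 0 0 0;0 0 0 0 0 0")

```text
time: 36.6
tool_pos: [0.5887, 0.2725, 0.0721]
ee_rot: [-3.14, -0.001, 1.571]
wrist_force: [0.7, -0.4, -0.5]
width: 0.018
```

>>> step_arm(increments="0 0 -0.4 0 0 0;0 0 -0.4 0 0 0;0 0 -0.4 0 0 0;0 0 -0.4 0 0 0;0 0 -0.4 0 0 0")

```text
time: 37.1
tool_pos: [0.5882, 0.2723, 0.0916]
ee_rot: [-3.139, -0.001, 1.571]
wrist_force: [0.6, -0.0, -4.7]
width: 0.0177
```

>>> step_arm(increments="0 0 -1 0 0 0;0 0 -2 0 0 0;0 0 -2.5 0 0 0;0 0 -3 0 0 0;0 0 -3 0 0 0")

```text
time: 37.6
tool_pos: [0.5885, 0.2722, 0.2082]
ee_rot: [-3.139, -0.001, 1.571]
wrist_force: [0.8, 0.0, -4.5]
width: 0.0181
```

>>> step_arm(increments="0 0 -1.5 0 0 0;0 0 -0.5 0 0 0;0 0 0 0 0 0;0 0 0 0 0 0")

```text
time: 38.0
tool_pos: [0.5881, 0.272, 0.2247]
ee_rot: [-3.137, 0.0, 1.571]
wrist_force: [-0.9, -0.3, -3.9]
width: 0.0181
```

```bash
python3 plan.py .5881 .072 .205 90; python3 - <<'E'
from m import *
S=snapshot("side");T=snapshot("top");np.savez("last.npz",T=T,S=S)
I=cv2.resize(S[110:260,160:360],(800,600),interpolation=2).copy()
zl=get_obs()["tool_pos"][2]-.0735+.015
for dx,dy in[(np.cos(a),np.sin(a)) for a in np.linspace(0,6.28,60)]:
    u=(proj("side",(.589+.07*dx,.2722+.07*dy,zl))-[160,110])*4;cv2.circle(I,tuple(int(k) for k in u),2,(255,0,0),-1)
cv2.imwrite("pics/l11.png",I[:,:,::-1])
E
```

```text
t 38.0 tcp [0.5881 0.272  0.2247] rpy [-1.7971e+02  1.0000e-02  9.0000e+01] F [-0.93 -0.28 -3.91] w 0.0181 q [0.34 0.31 1.07 0.   1.77 0.35]
 shift cm [-2.00e+01  1.00e-02  1.98e+00]  turn [-0.005  0.     0.   ]
```

View pics/l11.png

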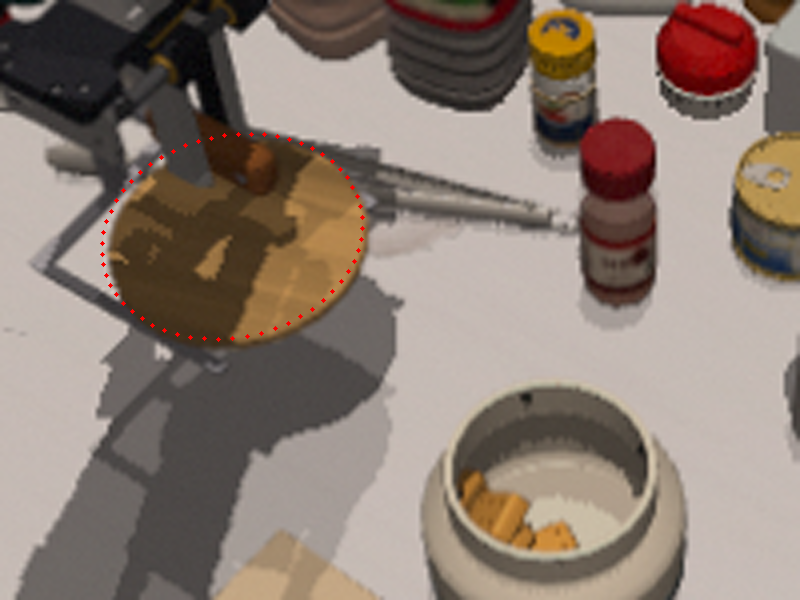

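>>> step_arm(increments="-0.5 0 0 -0.005 0 0;-1.2 0 0 0 0 0;-2 0 0 0 0 0;-2 0 0 0 0 0;-2 0 0 0 0 0")

```text
time: 38.6
tool_pos: [0.5886, 0.1935, 0.2267]
ee_rot: [3.138, -0.0, 1.57]
wrist_force: [0.3, -0.2, -4.4]
width: 0.0177
```

>>> step_arm(increments="-2 0 0 0 0 0;-2 0 0 0 0 0;-2 0 0 0 0 0;-2 0 0 0 0 0;-2 0 0 0 0 0")

```text
time: 39.1
tool_pos: [0.5884, 0.0934, 0.2268]
ee_rot: [3.138, -0.001, 1.57]
wrist_force: [-0.7, 1.0, -4.3]
width: 0.0178
```

>>> step_arm(increments="-1.2 0 0 0 0 0;-0.7 0 0 0 0 0;-0.3 0 0 0 0 0;0 0 0 0 0 0;0 0 0 0 0 0")

```text
time: 39.6
tool_pos: [0.5888, 0.074, 0.2267]
ee_rot: [3.138, -0.002, 1.572]
wrist_force: [0.2, 0.4, -4.1]
width: 0.0174
```

```bash
python3 plan.py .5882 .073 .185 90
```

```text
t 39.6 tcp [0.5888 0.074  0.2267] rpy [ 1.798e+02 -9.000e-02  9.005e+01] F [ 0.17  0.42 -4.1 ] w 0.0174 q [0.03 0.18 1.23 0.   1.73 0.03]
 shift cm [-0.11 -0.07  4.17]  turn [ 0.004 -0.002  0.001]
```

>>> step_arm(increments="-0.1 -0.05 0.8 0 0 0;0 0 1 0 0 0;0 0 1 0 0 0;0 0 0.6 0 0 0;0 0 0.3 0 0 0")

```text
time: 40.1
tool_pos: [0.5877, 0.0724, 0.188]
ee_rot: [3.141, -0.001, 1.571]
wrist_force: [-0.7, -0.2, -5.0]
width: 0.0181
```

>>> step_arm(increments="0 0 0.3 0 0 0;0 0 0.3 0 0 0;0 0 0.2 0 0 0;0 0 0 0 0 0;0 0 0 0 0 0")

```text
time: 40.6
tool_pos: [0.5886, 0.0723, 0.1821]
ee_rot: [3.138, -0.001, 1.571]
wrist_force: [0.7, -0.2, -4.3]
width: 0.0177
```

```bash
python3 plan.py .5882 .073 .168 90
```

```text
t 40.6 tcp [0.5886 0.0723 0.1821] rpy [ 1.7977e+02 -7.0000e-02  9.0000e+01] F [ 0.73 -0.18 -4.28] w 0.0177 q [0.03 0.19 1.31 0.   1.65 0.03]
 shift cm [ 0.06 -0.04  1.41]  turn [ 0.004 -0.001 -0.   ]
```

>>> step_arm(increments="0 0 0.3 0.004 0 0;0 0 0.3 0 0 0;0 0 0.2 0 0 0;0 0 0 0 0 0")

```text
time: 41.0
tool_pos: [0.5884, 0.0723, 0.1735]
ee_rot: [-3.141, -0.001, 1.571]
wrist_force: [1.0, -0.3, -3.0]
width: 0.0179
```

>>> step_arm(increments="0 0 0.3 0 0 0;0 0 0.3 0 0 0;0 0 0.2 0 0 0;0 0 0 0 0 0;0 0 0 0 0 0")

```text
time: 41.5
tool_pos: [0.5884, 0.0723, 0.1657]
ee_rot: [-3.141, -0.001, 1.571]
wrist_force: [0.6, -0.2, -2.7]
width: 0.0175
```

```bash
python3 plan.py .5882 .25 .165 90
```

```text
t 41.5 tcp [0.5884 0.0723 0.1657] rpy [-1.7996e+02 -6.0000e-02  9.0000e+01] F [ 0.57 -0.18 -2.68] w 0.0175 q [0.03 0.19 1.33 0.   1.62 0.03]
 shift cm [17.77 -0.02  0.09]  turn [-0.001 -0.001  0.   ]
```

>>> step_arm(increments="1 0 0 0 0 0;2 0 0 0 0 0;2.5 0 0 0 0 0;3 0 0 0 0 0;3 0 0 0 0 0")

```text
time: 42.0
tool_pos: [0.5884, 0.189, 0.1662]
ee_rot: [-3.142, -0.002, 1.571]
wrist_force: [-0.1, 1.0, -2.6]
width: 0.0181
```

>>> step_arm(increments="3 0 0 0 0 0;3 0 0 0 0 0;3 0 0 0 0 0;1.5 0 0 0 0 0;0 0 1 0 0 0")

```text
time: 42.5
tool_pos: [0.5889, 0.295, 0.1574]
ee_rot: [3.139, -0.003, 1.574]
wrist_force: [0.1, -0.3, -1.4]
width: 0.0181
```

>>> step_arm(increments="0 0 2 0 0 0;0 0 2 0 0 0;0 0 1.5 0 0 0;0 0 0.8 0 0 0;0 0 0.5 0 0 0")

```text
time: 43.0
tool_pos: [0.5882, 0.2915, 0.0869]
ee_rot: [-3.14, -0.0, 1.57]
wrist_force: [0.0, 0.3, -2.0]
width: 0.0179
```

>>> step_arm(increments="0 0 0.4 0 0 0;0 0 0.3 0 0 0;0 0 0.2 0 0 0;0 0 0 0 0 0;0 0 0 0 0 0")

```text
time: 43.5
tool_pos: [0.5886, 0.2926, 0.0795]
ee_rot: [3.141, -0.001, 1.571]
wrist_force: [0.1, 0.6, -2.1]
width: 0.0178
```

```bash
python3 plan.py .5882 .29 .072 90; python3 - <<'E'
from m import *
S=snapshot("side");T=snapshot("top")
c=big(S,(10,110,90),(24,255,255),(255,180,345,262))
p=np.array([plane("side",q,.122)[:2] for q in cv2.convexHull(c)[:,0]]);print(cv2.minEnclosingCircle((p*1000).astype(np.float32)))
ct=big(T,(13,80,80),(24,255,255),(250,165,345,254));et=cv2.fitEllipse(cv2.convexHull(ct));es=cv2.fitEllipse(cv2.convexHull(c));print(et,es,tri(et[0],es[0]))
E
```

```text
t 43.5 tcp [0.5886 0.2926 0.0795] rpy [ 1.7999e+02 -8.0000e-02  9.0010e+01] F [ 0.08  0.6  -2.12] w 0.0178 q [0.37 0.37 1.28 0.   1.49 0.37]
 shift cm [-0.26 -0.04  0.75]  turn [ 0.    -0.001  0.   ]
((588.71875, 69.8648681640625), 70.15916442871094)
((298.7816162109375, 212.0813446044922), (63.9396858215332, 64.41373443603516), 98.44274139404297) ((296.8438415527344, 223.5658721923828), (56.69288635253906, 66.07462310791016), 85.52297973632812) (array([0.59070202, 0.0720113 , 0.11323033]), np.float64(0.8760671850331158))
```

>>> step_arm(increments="0 0 0.3 0 0 0;0 0 0.25 0 0 0;0 0 0.15 0 0 0;0 0 0 0 0 0;0 0 0 0 0 0")

```text
time: 44.1
tool_pos: [0.5884, 0.2924, 0.0721]
ee_rot: [-3.141, -0.001, 1.571]
wrist_force: [0.1, -0.6, -1.5]
width: 0.0178
```

>>> step_arm(increments="0 0 0 0 0 0;0 0 0 0 0 0;0 0 0 0 0 0;0 0 0 0 0 0;0 0 0 0 0 0", claw=-0.3)

```text
time: 44.6
tool_pos: [0.5885, 0.2925, 0.0722]
ee_rot: [-3.141, -0.001, 1.571]
wrist_force: [0.0, -0.3, -0.3]
width: 0.0547
```

>>> step_arm(increments="0 0 -2 0 0 0;0 0 -4 0 0 0;0 0 -4 0 0 0;0 0 -3 0 0 0;-4 0 0 0 0 0")

```text
time: 45.1
tool_pos: [0.5905, 0.2565, 0.2087]
ee_rot: [3.131, -0.007, 1.577]
wrist_force: [1.2, -0.0, 0.3]
width: 0.0611
```

>>> step_arm(increments="-4 0 0 0 0 0;-4 0 0 0 0 0;-4 0 0 0 0 0;-4 0 0 0 0 0;-2 0 0 0 0 0", claw=1)

```text
time: 45.6
tool_pos: [0.5884, 0.0692, 0.202]
ee_rot: [-3.142, -0.0, 1.568]
wrist_force: [0.7, 0.3, -0.3]
width: 0.0245
```

>>> step_arm(increments="0 0 0 0 0 0;0 0 0 0 0 0;0 0 0 0 0 0;0 0 0 0 0 0")

```text
time: 46.0
tool_pos: [0.5885, 0.0737, 0.2017]
ee_rot: [-3.141, -0.001, 1.573]
wrist_force: [-0.4, 0.3, -0.3]
width: 0.0006
```

```bash
python3 plan.py .5885 .0715 .128 90
```

```text
t 46.0 tcp [0.5885 0.0737 0.2017] rpy [-1.7997e+02 -8.0000e-02  9.0110e+01] F [-0.42  0.32 -0.28] w 0.0006 q [0.03 0.18 1.27 0.   1.69 0.03]
 shift cm [-0.23  0.01  7.37]  turn [-0.    -0.001  0.002]
```

>>> step_arm(increments="-0.2 0 2.5 0 0 0;0 0 2 0 0 0;0 0 1.5 0 0 0;0 0 0.8 0 0 0;0 0 0.3 0 0 0")

```text
time: 46.5
tool_pos: [0.588, 0.0709, 0.1298]
ee_rot: [-3.14, -0.001, 1.572]
wrist_force: [0.6, -0.2, 0.4]
width: 0.0003
```

>>> step_arm(increments="0 0 0.2 0 0 0;0 0 0.1 0 0 0;0 0 0.1 0 0 0;0 0 0.1 0 0 0")

```text
time: 46.9
tool_pos: [0.5889, 0.0703, 0.1265]
ee_rot: [3.141, -0.001, 1.571]
wrist_force: [0.2, -0.7, 0.0]
width: 0.0008
```

>>> step_arm(increments="0 0 0.1 0 0 0;0 0 0.1 0 0 0;0 0 0.1 0 0 0")

```text
time: 47.2
tool_pos: [0.5885, 0.0704, 0.1231]
ee_rot: [-3.142, -0.001, 1.571]
wrist_force: [-0.9, -0.4, 2.4]
width: 0.0003
```

>>> step_arm(increments="0 0 0.1 0 0 0;0 0 0.1 0 0 0;0 0 0 0 0 0")

```text
time: 47.5
tool_pos: [0.5882, 0.0704, 0.1203]
ee_rot: [-3.14, -0.001, 1.571]
wrist_force: [-0.5, -1.1, 0.1]
width: 0.0008
```

>>> step_arm(increments="0 0 0.1 0 0 0;0 0 0.1 0 0 0;0 0 0 0 0 0")

```text
time: 47.8
tool_pos: [0.5883, 0.0704, 0.1185]
ee_rot: [-3.141, -0.001, 1.571]
wrist_force: [-0.3, 0.1, -0.0]
width: 0.0006
```

>>> step_arm(increments="0 0 0.1 0 0 0;0 0 0.1 0 0 0;0 0 0 0 0 0")

```text
time: 48.1
tool_pos: [0.5883, 0.0704, 0.1166]
ee_rot: [-3.141, -0.001, 1.571]
wrist_force: [-0.6, -0.0, 0.4]
width: 0.0003
```

>>> step_arm(increments="0 0 0.1 0 0 0;0 0 0.1 0 0 0;0 0 0 0 0 0")

```text
time: 48.4
tool_pos: [0.5885, 0.0704, 0.1151]
ee_rot: [-3.142, -0.001, 1.571]
wrist_force: [-0.2, 0.4, 1.4]
width: 0.0005
```

>>> step_arm(increments="0 0 0.1 0 0 0;0 0 0.1 0 0 0;0 0 0 0 0 0")

```text
time: 48.7
tool_pos: [0.5886, 0.0704, 0.1149]
ee_rot: [3.141, -0.001, 1.571]
wrist_force: [-3.8, -0.6, 8.1]
width: 0.0007
```

>>> step_arm(increments="0 0 0.15 0 0 0;0 0 0 0 0 0;0 0 0 0 0 0")

```text
time: 49.0
tool_pos: [0.5887, 0.0704, 0.1148]
ee_rot: [3.14, -0.001, 1.571]
wrist_force: [-4.7, 0.5, 12.1]
width: 0.0003
```

>>> step_arm(increments="0 0 -0.4 0 0 0;0 0 -2 0 0 0;0 0 -4 0 0 0;0 0 -4 0 0 0;0 0 -4 0 0 0")

```text
time: 49.5
tool_pos: [0.5882, 0.0702, 0.256]
ee_rot: [-3.14, -0.001, 1.571]
wrist_force: [0.1, -0.0, 1.0]
width: 0.0005
```

>>> step_arm(increments="0 -5 0 0 0 0;0 -5 0 0 0 0;0 -5 0 0 0 0;0 -4 0 0 0 0;0 -3 0 0 0 0")

```text
time: 50.0
tool_pos: [0.3663, 0.0703, 0.2552]
ee_rot: [-3.141, -0.001, 1.571]
wrist_force: [0.6, 0.5, 0.7]
width: 0.0005
```

>>> step_arm(increments="4.8 0 0 0 0 0;4.8 0 0 0 0 0;4.8 0 0 0 0 0;4.8 0 0 0 0 0;4.8 0 0 0 0 0")

```text
time: 50.5
tool_pos: [0.3681, 0.3122, 0.2554]
ee_rot: [3.142, -0.001, 1.571]
wrist_force: [0.9, 0.0, 0.5]
width: 0.0003
```

>>> step_arm(increments="4.8 0 0 0 0 0;4.8 0 0 0 0 0;0 0 0 0 0 0;0 0 0 0 0 0")

```text
time: 50.9
tool_pos: [0.3681, 0.4067, 0.2544]
ee_rot: [-3.14, 0.001, 1.573]
wrist_force: [0.0, -1.2, 0.0]
width: 0.0007
```

```bash
python3 plan.py .5885 .0715 .128 90; python3 - <<'E'
from m import *
S=snapshot("side");T=snapshot("top")
c=big(S,(10,110,90),(24,255,255),(255,180,345,264));ct=big(T,(13,80,80),(24,255,255),(250,165,345,254))
for n,k in(("top",ct),("side",c)):
    p=np.array([plane(n,q,.115)[:2] for q in cv2.convexHull(k)[:,0]]);print(n,cv2.minEnclosingCircle((p*1000).astype(np.float32)))
et=cv2.fitEllipse(cv2.convexHull(ct));es=cv2.fitEllipse(cv2.convexHull(c));print(et,es,tri(et[0],es[0]))
I=np.vstack([cv2.resize(T[150:330,130:490],(600,300),interpolation=2),np.pad(cv2.resize(S[150:400,150:450],(360,300),interpolation=2),((0,0),(0,240),(0,0)))])
I[300:,360:]=cv2.resize(S[175:295,240:336],(240,300),interpolation=2)
cv2.imwrite("pics/l12.png",I[:,:,::-1])
E
```

```text
t 50.9 tcp [0.3681 0.4067 0.2544] rpy [-1.7988e+02  6.0000e-02  9.0100e+01] F [ 0.05 -1.2   0.  ] w 0.0007 q [0.73 0.08 1.28 0.   1.78 0.73]
 shift cm [-33.54  22.    12.63]  turn [-0.002  0.001  0.002]
top ((587.6350708007812, 71.81251525878906), 69.69695281982422)
side ((586.097412109375, 69.26310729980469), 69.4034194946289)
((298.8719482421875, 213.60107421875), (63.46108627319336, 63.99567794799805), 103.63540649414062) ((296.4854431152344, 226.339111328125), (56.0131950378418, 65.61744689941406), 86.52784729003906) (array([0.58848567, 0.07187881, 0.10529615]), np.float64(1.0100038959232716))
```

View pics/l12.png

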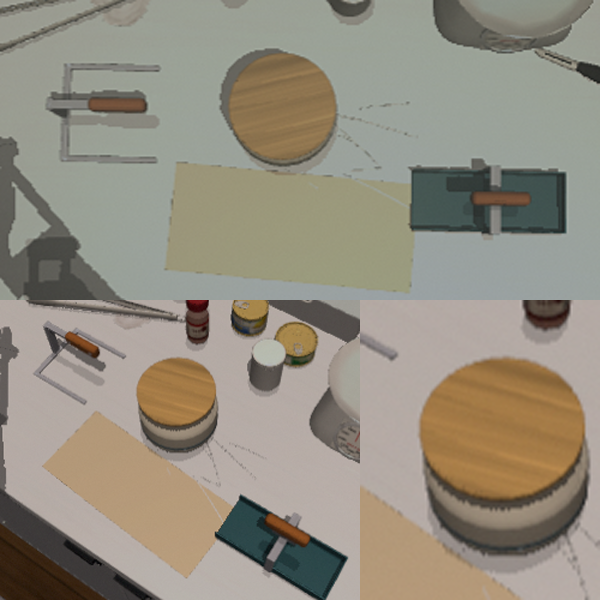

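```bash
python3 -c "
from bench import *
print(close_job())"
```

```text
the job is handed in; nothing more can be done
None
```

I handed the job in at about 51 s, and every check I made at the end came out as required.

- **Lid off:** I popped the lid off with the lifter and set it aside. The lid and lifter together pulled about 4.5 N at the wrist.
- **Shortbread:** One piece was on the paper and I dropped it into the crock. I tipped the tray about 29° over the mouth and its three pieces slid in. The pictures showed the tray and paper empty and shortbread in the crock. Some pieces overlapped, so I could not count all four inside.
- **Tray and lifter:** I stood the tray level on the worktop, its open end at the edge of the baking paper. The lifter stands on its prongs beside the crock.
- **Lid on:** I put the lid back with the lifter and pressed it home. The fingertips stopped at 0.115 m under 12 N, which is the fully-home height.

**Last measurement:** the two-view lid height reads the same as before it was opened (0.105 m both times). That method reads about 10 mm low, so I used it only as a comparison. The lid lies within about 2 to 3 mm of the crock's measured centre. The two cameras differ by 1.5 to 2.5 mm, about the calibration's 2 mm.

I noticed no knock to any piece, and the robot was clear of everything at the end.

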